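# Bolt down the weld fixture crisscross and gauge the tubes on it

## Task

Tighten the four T-handle bolts of the fixture plate crisscross, each bolt followed by the one diagonally opposite: first go round giving every bolt about an eighth of a turn clockwise (T-bar about 45 degrees across the plate), then go round crisscross again turning each up tight to its stop, a quarter turn in all. Then flip the flip stop down onto the fence and lay every loose square tube across the two raised rests, each in a bay of its own between the pins and with its end butted against the lip of the stop. When all the tubes are gauged, flip the stop right up again, leaving the tubes in place and square, and leave everything else on the table where it is.

Things in the scene. Friction and masses are not known exactly. Their poses are not given: they have to be found in the camera images.
- fixture: Fixed steel fixture plate, 300 (x) x 290 (y) x 12 mm, spanning x -150..150, y -125..165; origin on the table surface amid the two tube rests, z up. Near/far = its -x/+x side, left/right = its +y/-y side. Rests: aluminium bars along x (-85..85) at y = -45 and +45, 10 mm wide, tops 57 mm above the table. Fence: along x (-75..75), y 98..143, top 68 mm up, carries the flip stop.
- gauge (a point): Fixed point (fixture x 0, y 90, height 69.5 mm): middle of the lip's gauging face when the stop is down; the lip is 140 mm long in x, from 65.5 to 79.5 mm up. Tubes lie along the fixture's y across both rests; on each rest pins 8 mm thick, 12 mm tall, at x = -78, -26, 26, 78 part three bays, 44 mm clear. A gauged tube has its end at y 90, its middle at x -52, 0 or 52, y 5, height 69.5.
- flip_stop (a joint): Flip stop angle, rad: 0 = down, leaf lying level on the fence top, its front lip standing before the fence face; 1.6 = flipped right up, leaf upright, away from the tubes (mechanical stops at both). Stiff hinge (0.14 N m friction, leaf 0.3 kg): stays where it is left in between. The lip bears solidly at 0 when a tube is pushed against it.
- flip_hinge (a point): Point on the flip stop's hinge axis, which is parallel to the fixture's x; fixture x 0, y 140, height 74.5 mm.
- flip_handle (a point): Middle of the flip stop's handle, a round steel bar 12 mm thick and 100 mm long parallel to the fixture's x, 80 mm from the hinge axis, free for 40 mm either side of its middle. With the stop down it is 21 mm to the fixture's -y of the hinge and 77 mm above it; flipping up carries it over the hinge towards +y (at 1.6: 78 mm to +y, 18 mm above the hinge).
- bolt_near_left (a joint): Turn of the near left bolt, rad, growing clockwise seen from above: 0 to 0.2 = finger-tight (as found), 0.79 = one eighth turn, 1.57 = tight, solid stop. Its T-bar lies along the fixture's x at 0 and along its y at 1.57. Friction 0.15 N m; stays where it is left. Its diagonal partner is the far right bolt.
- bolt_near_left_bar (a point): Middle of the T-bar of the near left bolt, on the bolt's upright axis, 85 mm above the table; fixture x -110, y 60 mm. The bar is round steel, 14 mm thick, 70 mm long, on a 14 mm stem; its x axis runs along the bar. 50 mm free beneath the bar down to the bolt's collar on either side of the stem.
- bolt_near_right (a joint): Turn of the near right bolt, rad, growing clockwise seen from above: 0 to 0.2 = finger-tight (as found), 0.79 = one eighth turn, 1.57 = tight, solid stop. Its T-bar lies along the fixture's x at 0 and along its y at 1.57. Friction 0.15 N m; stays where it is left. Its diagonal partner is the far left bolt.
- bolt_near_right_bar (a point): Middle of the T-bar of the near right bolt, on the bolt's upright axis, 85 mm above the table; fixture x -110, y -90 mm. The bar is round steel, 14 mm thick, 70 mm long, on a 14 mm stem; its x axis runs along the bar. 50 mm free beneath the bar down to the bolt's collar on either side of the stem.
- bolt_far_left (a joint): Turn of the far left bolt, rad, growing clockwise seen from above: 0 to 0.2 = finger-tight (as found), 0.79 = one eighth turn, 1.57 = tight, solid stop. Its T-bar lies along the fixture's x at 0 and along its y at 1.57. Friction 0.15 N m; stays where it is left. Its diagonal partner is the near right bolt.
- bolt_far_left_bar (a point): Middle of the T-bar of the far left bolt, on the bolt's upright axis, 85 mm above the table; fixture x 110, y 60 mm. The bar is round steel, 14 mm thick, 70 mm long, on a 14 mm stem; its x axis runs along the bar. 50 mm free beneath the bar down to the bolt's collar on either side of the stem.
- bolt_far_right (a joint): Turn of the far right bolt, rad, growing clockwise seen from above: 0 to 0.2 = finger-tight (as found), 0.79 = one eighth turn, 1.57 = tight, solid stop. Its T-bar lies along the fixture's x at 0 and along its y at 1.57. Friction 0.15 N m; stays where it is left. Its diagonal partner is the near left bolt.
- bolt_far_right_bar (a point): Middle of the T-bar of the far right bolt, on the bolt's upright axis, 85 mm above the table; fixture x 110, y -90 mm. The bar is round steel, 14 mm thick, 70 mm long, on a 14 mm stem; its x axis runs along the bar. 50 mm free beneath the bar down to the bolt's collar on either side of the stem.
- tube0_mid (a point): Centre of a loose square box-section tube, bare metal, 25 x 25 x 170 mm, about 0.24 kg; its x axis runs along the tube; open ends, all four sides alike. May be absent (None): two or three tubes are on the table.
- tube1_mid (a point): Centre of a loose square box-section tube, bare metal, 25 x 25 x 170 mm, about 0.24 kg; its x axis runs along the tube; open ends, all four sides alike. May be absent (None): two or three tubes are on the table.
- tube2_mid (a point): Centre of a loose square box-section tube, bare metal, 25 x 25 x 170 mm, about 0.24 kg; its x axis runs along the tube; open ends, all four sides alike. May be absent (None): two or three tubes are on the table.
- hammer: Loose hammer, bystander
- spanner: Loose spanner, bystander
- spray_can: Standing spray can, 66 mm thick, 190 mm tall, bystander
- flat_bar: Loose flat steel bar 220 x 40 x 8 mm, bystander, not a tube
- magnet_square: Red and grey triangular welding magnet, 105 mm sides, 15 mm thick, bystander
- wire_spool: Spool of copper-coloured wire, 100 mm across, 45 mm tall, bystander
- c_clamp: Grey screw clamp, 170 mm, bystander
- tape_measure: Yellow tape measure, 70 x 65 x 35 mm, bystander
Things that resemble listed ones, but are neither listed nor needed, are in the scene too. What is shaped like the part that bears tube2_mid but purple is not meant. What is shaped like the part that bears tube0_mid but red is not meant.

How it is judged:
By the outcome, as a careful person would: the job done as asked, in the order asked, and still so for the second after the job is handed in, with the robot touching nothing.
Of tube0, tube1, tube2 only 2 to 3 are there at a start; the rules pass over those that are not, and their reading is None.
At some moment in a run one of tube0, tube1, tube2 may be knocked a few centimetres aside while the robot is not near it.
Once in a run the grip may slacken for a moment while it holds something.
It also fails if it takes over 200 s, if anything falls off the work surface, if the arm or the gripper's body presses on something with over 40 N, if the wrist force passes 120 N, or if a joint passes its speed limit or range.

## Robot

A 6-joint arm with a two-finger parallel gripper is mounted at the origin on the work surface. World frame = base frame: x ahead of the robot, y to its left, z up, the work surface at z = 0. Lengths are in m, angles in rad, forces in N, time in s.
With the tool pointing down it reaches from about 0.25 to 0.725 m from the base axis. Payload 4 kg.
Tool frame: the origin (TCP) lies on the centre line of the jaws, within the pads' length; the fingertips stand ahead of it and the grasp point (between the pads) lies 11 mm behind it (bot.tip_extent is the z of the fingertips in the tool frame, in m); z points along the fingers, y is the direction in which the jaws open and shut (so a half turn about z gives the same grasp; the last joint's range is limited). The gripper opens to 85 mm and grips with 20 to 120 N. Pads are 22 mm wide; open, the fingers measure 114 mm over their backs; the gripper's body (76 mm by 85 mm) begins 54 mm behind the grasp point. The pads swing forward as they close: fully open they stand 13 mm farther back than shut.
Start: joints at [1.342, 0.241, 0.005, 1.335, 0, 1.571], TCP at [0.113, 0.487, 0.239] pointing down, gripper open.
Joint ranges: [-2.72, 2.72], [-1.05, 1.87], [-1.09, 1.28], [-1.99, 2.15], [-1.42, 1.44], [-3.14, 3.14]. Speed limits (rad/s): [2.79, 2.79, 3.14, 3.14, 3.14, 3.14].

## Interface

Orientations are given as a unit quaternion [x, y, z, w].
In Python, from workcell import bot gives the robot as it stands.
- The arm moves only by the shell command python3 -m jog 'ROWS'. ROWS is JSON, a list that holds one entry, the list of rows, each a list of 7 numbers: the shift along the world's x, y, z in m, then the turn, a rotation vector about the world's x, y, z in degrees, then the closure in counts, from 0 (fully open) to 255 (shut). In form: [[[tx, ty, tz, ax, ay, az, fingers], ...]]. A call has 1 to 10 rows; each row is the pose to reach, as a shift and turn from the pose commanded when the call began; what a row does not reach only later rows make up. A row lasts 1/12 s, in which the tool goes at most 41.7 mm and 7.16 degrees, less where a joint would pass 70% of its speed; a pose out of reach is approached as far as the arm can. A call with a gripper value outside its range is refused whole. The fingers move at their own pace and stop on an object; the grip force is fixed at half the most. Time passes only in rows, so rows that repeat a pose let the fingers close. It gives the time, the measured TCP pose, the force and the opening at its end, in the units of the state.
- bot.get_obs(): the state, without advancing time (a new reading comes with each control period).
- bot.camera(name): name is "side" or "top" or "wrist"; returns the picture (480x640x3 uint8, blue, green, red); there is no depth.
- bot.camera_model(name): a dict with "K" (3x3 intrinsics, pixels), "k1" (the pictures are not rectified: a ray, as slopes to the right and down, at radius r is drawn at 1 + k1 r^2 times it, then the intrinsics apply), "T" (4x4, takes a point from camera to world coordinates). Camera axes: x right, y down, z forward; pixel columns grow to the right and rows downward; lengths in m; the calibration is good to about 2 mm. A picture is of the moment at which its call begins: read the wrist's pose just before it. camera_model takes no time and is no camera call; for the wrist camera it gives the pose at the moment of the call.
- bot.job_done(): hands the job in, once; it reports no verdict.
The state is a dict: "clock": time; "joint_pos": joint angles; "joint_vel": joint speeds; "tau": joint torques, N m; "eef_pos": TCP position; "tool_rot": TCP orientation; "ft_force": force on the tool from outside, world axes, zero at the start; "ft_torque": the same for the moment, N m; "grip_width": finger opening in m.
Only numpy, scipy, OpenCV 4.12 (cv2) and the standard library are available. Lean on these libraries where they do the work, as an engineer would, in place of code of your own. Each camera call takes 0.05 s, during which the arm holds its last target. There are 200 camera calls.

## Working session

There is one attempt and no reset: what is moved stays moved. The work goes in short steps, Python scripts to look and compute and a shell command to move; the robot and the scene stay as the last step left them, time stands still between calls to the robot, and variables do not carry over. Pictures are saved under pics/ and viewed, about 12 in all and at most 16, crops included, and the job is handed in when it is done.

```bash
ls; mkdir -p pics; python3 - <<'E'
from workcell import bot
import cv2, numpy as np
for n in ("top","side"):
    cv2.imwrite(f"pics/{n}0.png",bot.camera(n)); m=bot.camera_model(n); print(n,np.round(m["K"],1).tolist(),m["k1"],np.round(m["T"],3).tolist())
o=bot.get_obs(); print({k:np.round(v,3).tolist() for k,v in o.items()},bot.tip_extent)
m=bot.camera_model("wrist"); print(np.round(m["K"],1).tolist(),m["k1"],np.round(m["T"],3).tolist())
E
```

```text
pics
top [[565.8, 0.0, 317.6], [0.0, 565.8, 235.9], [0.0, 0.0, 1.0]] -0.14834348108799372 [[-0.033, -0.979, 0.199, 0.25], [-0.999, 0.032, -0.005, 0.034], [-0.002, -0.2, -0.98, 1.473], [0.0, 0.0, 0.0, 1.0]]
side [[573.1, 0.0, 311.6], [0.0, 573.1, 239.1], [0.0, 0.0, 1.0]] 0.0443099905123771 [[0.949, -0.211, 0.235, 0.097], [-0.315, -0.604, 0.732, -1.324], [-0.013, -0.769, -0.64, 1.278], [0.0, 0.0, 0.0, 1.0]]
{'clock': 0.1, 'joint_pos': [1.342, 0.241, 0.004, 1.335, 0.0, 1.571], 'joint_vel': [-0.0, -0.004, 0.002, 0.002, 0.001, -0.0], 'tau': [-0.0, -37.314, 25.301, 0.011, 0.0, 0.0], 'eef_pos': [0.113, 0.486, 0.239], 'tool_rot': [0.114, 0.993, -0.001, -0.0], 'ft_force': [-0.061, -0.67, -0.157], 'ft_torque': [0.016, -0.027, 0.042], 'grip_width': 0.085} 0.008
[[417.7, 0.0, 320.8], [0.0, 417.7, 237.3], [0.0, 0.0, 1.0]] -0.09171466801922389 [[0.227, 0.924, 0.308, 0.034], [0.974, -0.215, -0.074, 0.506], [-0.002, 0.317, -0.949, 0.373], [0.0, 0.0, 0.0, 1.0]]
```

View pics/top0.png

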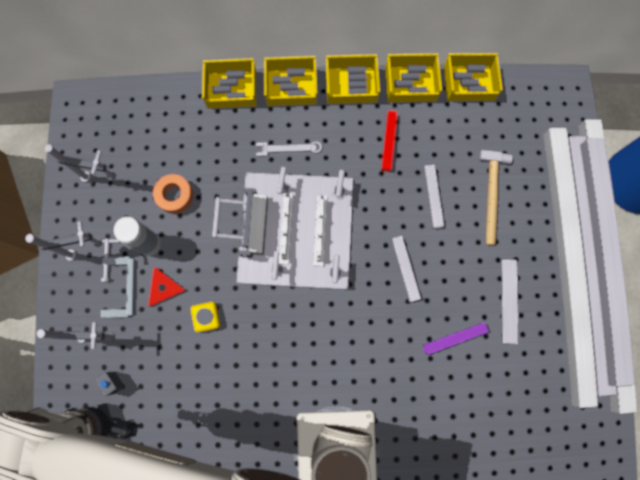

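View pics/side0.png

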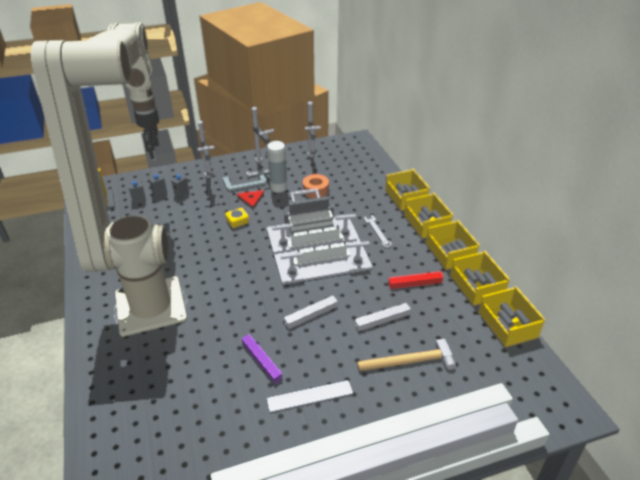

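The top view shows the fixture at about (297,230), with its flip stop up and the handle at (215,218). There are two bare-metal bars of tube size, at (433,196) and (406,268). The wider flat bar at (510,300), the purple bar at (456,338) and the red bar at (390,140) are not meant.

```bash
cat > h.py <<'E'
from workcell import bot
import cv2, numpy as np
from scipy.spatial.transform import Rotation as R
def cam(n):
    m=bot.camera_model(n); return np.array(m["K"]),m["k1"],np.array(m["T"])
def cast(c,uv,z):
    K,k1,T=c; uv=np.atleast_2d(np.asarray(uv,float))
    d=(uv-K[:2,2])/[K[0,0],K[1,1]]; s=d.copy()
    for _ in range(20): s=d/(1+k1*(s**2).sum(1,keepdims=True))
    r=np.c_[s,np.ones(len(s))]@T[:3,:3].T
    return T[:3,3]+r*((z-T[2,3])/r[:,2])[:,None]
def proj(c,P):
    K,k1,T=c; p=(np.atleast_2d(P)-T[:3,3])@T[:3,:3]; s=p[:,:2]/p[:,2:]
    return s*(1+k1*(s**2).sum(1,keepdims=True))*[K[0,0],K[1,1]]+K[:2,2]
def shot(n,f=None):
    c=cam(n); im=bot.camera(n)
    if f: cv2.imwrite(f"pics/{f}.png",im)
    return im,c
def fix(o,yaw,P): # fixture->world
    return np.array([o[0],o[1],0])+R.from_euler('z',yaw).apply(P)
def go(pos,ax_deg,tilt=None):
    """shift and turn from present pose to TCP pos pointing down with jaw (y) axis at world angle ax_deg"""
    o=bot.get_obs(); r=R.from_quat(o["tool_rot"])
    best=None
    for k in (0,180):
        a=np.deg2rad(ax_deg+k); y=np.array([np.cos(a),np.sin(a),0]); z=np.array([0,0,-1.])
        t=R.from_matrix(np.c_[np.cross(y,z),y,z])
        v=(t*r.inv()).as_rotvec(degrees=True)
        if best is None or np.linalg.norm(v)<np.linalg.norm(best): best=v
    return np.round(np.asarray(pos)-o["eef_pos"],4).tolist()+np.round(best,2).tolist()
E
python3 - <<'E'
from h import *
im=cv2.imread("pics/top0.png"); c=cam("top")
hsv=cv2.cvtColor(im,cv2.COLOR_BGR2HSV)
m=((hsv[...,2]>140)&(hsv[...,1]<50)).astype(np.uint8)
for x in cv2.findContours(m,cv2.RETR_EXTERNAL,cv2.CHAIN_APPROX_NONE)[0]:
    a=cv2.contourArea(x)
    if a>300:
        r=cv2.minAreaRect(x); bp=cv2.boxPoints(r); w=cast(c,bp,0.0185)
        if np.linalg.norm(r[0]-np.array([300,230]))>300: continue
        print(np.round(r[0],1),a,"dims",np.round([np.linalg.norm(w[0]-w[1]),np.linalg.norm(w[1]-w[2])],3),"ctr",np.round(w.mean(0),3),"box",np.round(bp).tolist())
cv2.imwrite("pics/c1.png",cv2.resize(im[150:310,190:450],None,fx=3,fy=3,interpolation=cv2.INTER_CUBIC))
E
```

```text
[108.5 446.5] 6669.0 dims [0.588 0.161] ctr [0.012 0.59  0.018] box [[-0.0, 414.0], [217.0, 414.0], [217.0, 479.0], [0.0, 479.0]]
[334.  442.5] 2494.0 dims [0.18  0.196] ctr [0.02  0.003 0.018] box [[295.0, 479.0], [295.0, 406.0], [373.0, 406.0], [373.0, 479.0]]
[ 21.7 330.9] 814.5 dims [0.13  0.077] ctr [0.314 0.825 0.018] box [[-2.0, 319.0], [42.0, 314.0], [45.0, 342.0], [1.0, 348.0]]
[509.3 301.5] 1277.0 dims [0.046 0.224] ctr [ 0.356 -0.468  0.018] box [[500.0, 259.0], [517.0, 259.0], [518.0, 344.0], [502.0, 344.0]]
[116.4 287.1] 534.0 dims [0.162 0.086] ctr [0.427 0.561 0.018] box [[100.0, 317.0], [102.0, 256.0], [133.0, 257.0], [131.0, 318.0]]
[405.3 268.1] 703.0 dims [0.031 0.176] ctr [ 0.454 -0.198  0.018] box [[390.0, 238.0], [401.0, 234.0], [420.0, 299.0], [409.0, 302.0]]
[118.1 232.7] 621.5 dims [0.118 0.075] ctr [0.573 0.561 0.018] box [[93.0, 231.0], [132.0, 211.0], [143.0, 235.0], [105.0, 254.0]]
[228.9 217.1] 402.0 dims [0.134 0.089] ctr [0.606 0.261 0.018] box [[210.0, 240.0], [215.0, 191.0], [248.0, 194.0], [243.0, 243.0]]
[294.8 226.3] 9225.5 dims [0.325 0.303] ctr [0.578 0.087 0.018] box [[235.0, 283.0], [242.0, 163.0], [354.0, 170.0], [347.0, 289.0]]
[433.5 195.4] 652.5 dims [0.032 0.177] ctr [ 0.648 -0.287  0.018] box [[423.0, 165.0], [435.0, 163.0], [444.0, 226.0], [432.0, 228.0]]
[288. 148.] 481.0 dims [0.181 0.038] ctr [0.793 0.1   0.018] box [[255.0, 142.0], [321.0, 141.0], [321.0, 154.0], [255.0, 155.0]]
[ 25.5 142.5] 1489.5 dims [0.164 0.113] ctr [0.847 0.855 0.018] box [[-0.0, 124.0], [51.0, 124.0], [51.0, 161.0], [0.0, 161.0]]
```

View pics/c1.png

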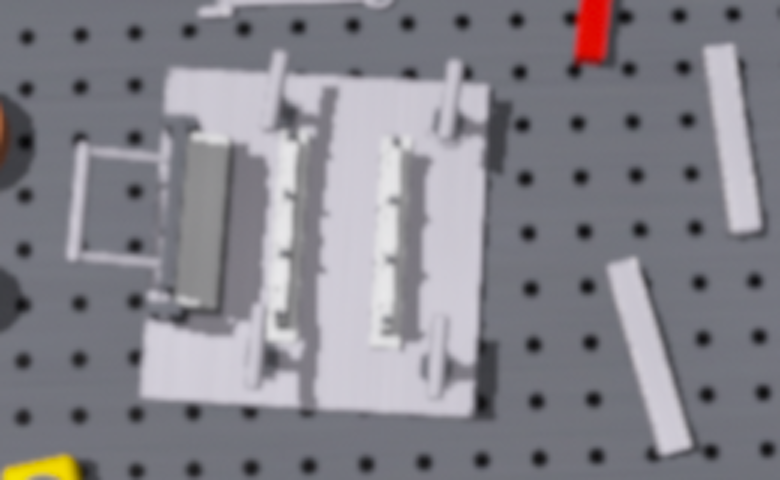

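The crop shows the plate corners at crop px (168,68), (490,85), (474,415) and (141,398). The bolt bars lie roughly along x, and the flip stop is up with its handle at left.

```bash
cat >> h.py <<'E'
COR=np.array([[.15,.165,.012],[.15,-.125,.012],[-.15,-.125,.012],[-.15,.165,.012]])
def fit2(F,W): # 2D rigid fit fixture->world
    a=F[:,:2]-F[:,:2].mean(0); b=W[:,:2]-W[:,:2].mean(0)
    y=np.arctan2((a[:,0]*b[:,1]-a[:,1]*b[:,0]).sum(),(a*b).sum())
    o=W[:,:2].mean(0)-R.from_euler('z',y).as_matrix()[:2,:2]@F[:,:2].mean(0)
    return o,y
E
python3 - <<'E'
from h import *
c=cam("top")
W=cast(c,np.array([[168,68],[490,85],[474,415],[141,398]])/3+[190,150],.012)
o,y=fit2(COR,W); print(o,np.rad2deg(y)); F=np.array([fix(o,y,p) for p in COR]); print(np.round((W-F)*1000,1).tolist())
for n,p in dict(NL=(-.11,.06),NR=(-.11,-.09),FL=(.11,.06),FR=(.11,-.09)).items(): print(n,np.round(fix(o,y,[*p,.085]),3))
# wrist camera in tool frame
ob=bot.get_obs(); K,k,T=cam("wrist"); r=R.from_quat(ob["tool_rot"])
print("cam in tool",r.inv().apply(T[:3,3]-ob["eef_pos"]).round(3),(r.inv().as_matrix()@T[:3,:3]).round(3).tolist())
print(go([.45,.09,.40],90))
E
```

```text
[0.56548865 0.06370511] -5.004738202260661
[[-0.4, 0.3, 0.0], [-1.1, -0.5, 0.0], [1.5, 0.6, 0.0], [0.1, -0.4, 0.0]]
NL [0.461 0.133 0.085]
NR [ 0.448 -0.016  0.085]
FL [0.68  0.114 0.085]
FR [ 0.667 -0.036  0.085]
cam in tool [ 0.082  0.001 -0.134] [[-0.0, -0.949, -0.317], [1.0, -0.0, -0.001], [0.0, -0.317, 0.949]]
[0.3367, -0.3964, 0.1615, 0.11, -0.01, 13.11]
```

```bash
python3 -m jog '[[[0.2,-0.24,0.06,0,0,7,0],[0.387,-0.466,0.061,0.1,0,13.1,0],[0.387,-0.466,0.061,0.1,0,13.1,0],[0.387,-0.466,0.061,0.1,0,13.1,0],[0.387,-0.466,0.061,0.1,0,13.1,0],[0.387,-0.466,0.061,0.1,0,13.1,0],[0.387,-0.466,0.061,0.1,0,13.1,0],[0.387,-0.466,0.061,0.1,0,13.1,0],[0.387,-0.466,0.061,0.1,0,13.1,0],[0.387,-0.466,0.061,0.1,0,13.1,0]]]' 
python3 -m jog '[[[0,0,0,0,0,0,0]]]'
python3 - <<'E'
from h import *
o=bot.get_obs(); print(o["clock"],o["eef_pos"],o["tool_rot"]); print(go([.5,.02,.30],90))
E
```

```text
clock: 0.93
eef_pos: [0.3771, 0.1684, 0.2821]
tool_rot: [0.0, 1.0, 0.001, -0.0]
ft_force: [0.7, 1.6, 0.3]
grip_width: 0.0851
clock: 1.02
eef_pos: [0.3805, 0.165, 0.2824]
tool_rot: [0.005, 1.0, -0.0, 0.001]
ft_force: [-0.1, 0.1, 0.6]
grip_width: 0.0852
1.0167 [0.38045823 0.16499272 0.28236572] [ 5.36383701e-03  9.99984715e-01 -1.89910992e-04  1.32813265e-03]
[0.1195, -0.145, 0.0176, 0.02, 0.15, 0.61]
```

```bash
python3 -m jog '[[[0.12,-0.145,0.018,0,0,0.5,0],[0.12,-0.145,0.018,0,0,0.5,0],[0.12,-0.145,0.018,0,0,0.5,0],[0.12,-0.145,0.018,0,0,0.5,0],[0.12,-0.145,0.018,0,0,0.5,0],[0.12,-0.145,0.018,0,0,0.5,0],[0.12,-0.145,0.018,0,0,0.5,0],[0.12,-0.145,0.018,0,0,0.5,0]]]' 
python3 - <<'E'
from h import *
im,c=shot("wrist","w0")
o,y=[.5655,.0637],np.deg2rad(-5.0)
P=[fix(o,y,p) for p in COR]+[fix(o,y,[a,b,.085]) for a,b in((-.11,.06),(-.11,-.09),(.11,.06),(.11,-.09))]
q=proj(c,P); print(q.round().tolist())
for p in q: cv2.circle(im,tuple(int(v) for v in p.round()),3,(0,0,255),1)
cv2.imwrite("pics/w0m.png",im)
E
```

```text
clock: 1.68
eef_pos: [0.4957, 0.0259, 0.2994]
tool_rot: [-0.004, 1.0, 0.001, -0.001]
ft_force: [-1.3, 0.3, 0.7]
grip_width: 0.0855
[[473.0, 374.0], [235.0, 356.0], [244.0, 90.0], [534.0, 122.0], [448.0, 160.0], [269.0, 142.0], [406.0, 379.0], [257.0, 368.0]]
```

View pics/w0m.png

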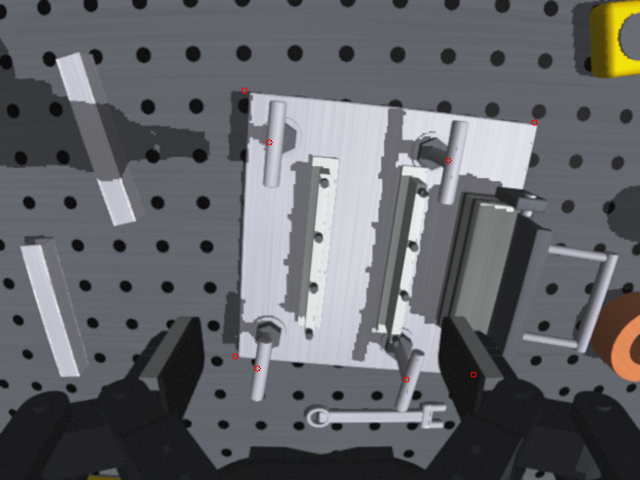

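The wrist view shows the four T-bars about 5 px to the right of their predictions. The arm was probably still settling, so I'll retake it at rest, enlarged.

```bash
python3 -m jog '[[[0,0,0,0,0,0,0],[0,0,0,0,0,0,0],[0,0,0,0,0,0,0]]]' 
python3 - <<'E'
from h import *
im,c=shot("wrist","w1"); np.savez("w1.npz",K=c[0],k=c[1],T=c[2]); print(bot.get_obs()["eef_pos"])
im=im.copy()
o,y=[.5655,.0637],np.deg2rad(-5.0)
P=[fix(o,y,p) for p in COR]+[fix(o,y,[a,b,.085]) for a,b in((-.11,.06),(-.11,-.09),(.11,.06),(.11,-.09))]
q=proj(c,P); print(q.round(1).tolist())
for p in q: im[int(round(p[1])),int(round(p[0]))]=(0,0,255)
cv2.imwrite("pics/w1m.png",cv2.resize(im[80:420,230:560],None,fx=1.75,fy=1.75,interpolation=cv2.INTER_NEAREST))
E
```

```text
clock: 1.98
eef_pos: [0.496, 0.0262, 0.3003]
tool_rot: [-0.005, 1.0, 0.001, 0.0]
ft_force: [-0.3, -0.0, -0.3]
grip_width: 0.0856
[0.49610478 0.02604535 0.30023668]
[[471.9, 372.8], [234.3, 354.7], [244.3, 89.0], [533.9, 121.4], [447.4, 159.4], [268.8, 141.1], [404.9, 377.9], [256.3, 366.3]]
```

View pics/w1m.png

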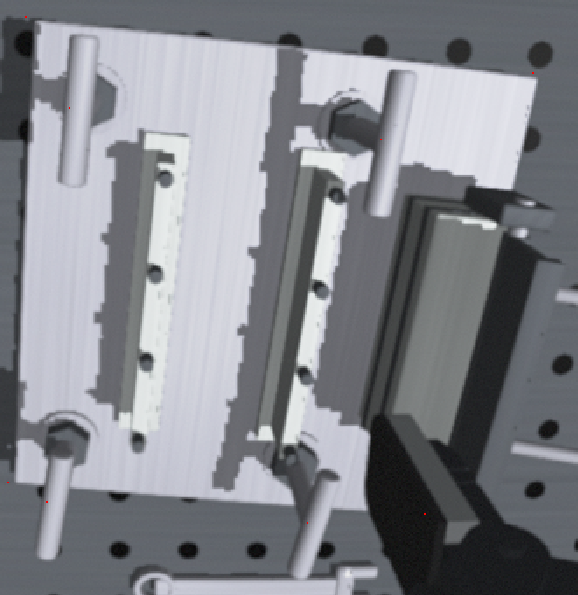

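```bash
python3 - <<'E'
from h import *
d=np.load("w1.npz"); c=(d["K"],float(d["k"]),d["T"])
p=lambda a:np.array(a)/1.75+[230,80]
W=cast(c,p([[37,21],[537,78],[16,483]]),.012); F=COR[[2,3,1]]
B=np.array([[-.11,-.09,.085],[-.11,.06,.085],[.11,-.09,.085],[.11,.06,.085]])
WB=cast(c,p([[79,110],[391,143],[54,503],[314,524]]),.085)
for f,w in((F,W),(B,WB),(np.r_[F,B],np.r_[W,WB])):
    o,y=fit2(f,w); print(o.round(4),np.rad2deg(y).round(2),np.round([(w[i]-fix(o,y,f[i]))[:2]*1000 for i in range(len(f))],1).tolist())
a=cast(c,p([[83,37],[74,184],[402,72],[379,214],[62,452],[47,557],[328,475],[300,573]]),.085)
for i in range(0,8,2): v=a[i+1]-a[i]; print("bar",np.linalg.norm(v).round(3),np.rad2deg(np.arctan2(v[1],v[0])).round(1))
E
```

```text
[0.568 0.069] -5.04 [[0.4, 1.2], [0.3, -1.7], [-0.7, 0.5]]
[0.5672 0.0687] -5.18 [[-0.0, -0.1], [-0.0, 0.1], [-0.0, -0.2], [0.1, 0.2]]
[0.5675 0.0688] -5.1 [[1.0, 1.2], [0.7, -1.7], [-0.1, 0.8], [-0.5, -0.0], [-0.3, 0.1], [-0.5, -0.4], [-0.2, -0.1]]
bar 0.069 -4.7
bar 0.069 -3.7
bar 0.073 -9.2
bar 0.07 -8.4
```

```bash
cat >> h.py <<'E'
O=np.array([.5672,.0687]); Y=np.deg2rad(-5.15)
FB=dict(NL=(-.11,.06),NR=(-.11,-.09),FL=(.11,.06),FR=(.11,-.09))
def bolt(n,z): return fix(O,Y,[*FB[n],z])
def st():
    o=bot.get_obs(); y=R.from_quat(o["tool_rot"]).as_matrix()[:,1]
    print("t",o["clock"].__round__(2),"p",np.round(o["eef_pos"],4),"jaw",np.rad2deg(np.arctan2(y[1],y[0])).round(1),"F",np.round(o["ft_force"],1),"M",np.round(o["ft_torque"],2),"w",round(o["grip_width"],4),"q",np.round(o["joint_pos"],2))
E
python3 -c "
from h import *
st(); print(go(bolt('NL',.16),84.85)); print([ (n,bolt(n,.078).round(4).tolist()) for n in FB])"
```

```text
t 2.03 p [0.4961 0.026  0.3002] jaw 90.6 F [-0.2  0.2 -0.3] M [-0.01 -0.03  0.  ] w 0.0851 q [0.05 0.22 0.13 1.49 0.   0.04]
[-0.0331, 0.1123, -0.1402, -0.1, 0.01, -5.72]
[('NL', [0.463, 0.1383, 0.078]), ('NR', [0.4496, -0.0111, 0.078]), ('FL', [0.6821, 0.1186, 0.078]), ('FR', [0.6687, -0.0308, 0.078])]
```

```bash
python3 -m jog '[[[-0.033,0.112,-0.140,0,0,-5.7,110],[-0.033,0.112,-0.140,0,0,-5.7,110],[-0.033,0.112,-0.140,0,0,-5.7,110],[-0.033,0.112,-0.140,0,0,-5.7,110],[-0.033,0.112,-0.140,0,0,-5.7,110],[-0.033,0.112,-0.140,0,0,-5.7,110],[-0.033,0.112,-0.140,0,0,-5.7,110],[-0.033,0.112,-0.140,0,0,-5.7,110],[-0.033,0.112,-0.140,0,0,-5.7,110],[-0.033,0.112,-0.140,0,0,-5.7,110]]]' 
python3 - <<'E'
from h import *
st()
im,c=shot("wrist","w2"); np.savez("w2.npz",K=c[0],k=c[1],T=c[2])
P=[fix(O,Y,[-.11+a,.06,.085]) for a in (-.035,0,.035)]
q=proj(c,P); print(q.round(1).tolist())
for p in q: cv2.circle(im,tuple(int(v) for v in p.round()),2,(0,0,255),1)
cv2.imwrite("pics/w2m.png",im)
E
```

```text
clock: 2.87
eef_pos: [0.4649, 0.1368, 0.1616]
tool_rot: [0.046, 0.999, 0.001, 0.002]
ft_force: [0.9, 0.4, -0.4]
grip_width: 0.0487
t 2.87 p [0.4649 0.1368 0.1616] jaw 84.7 F [ 0.9  0.4 -0.4] M [0.01 0.01 0.07] w 0.0487 q [ 0.29  0.26 -0.18  1.13  0.    0.38]
[[321.9, 189.1], [322.0, 252.9], [322.1, 310.5]]
```

View pics/w2m.png

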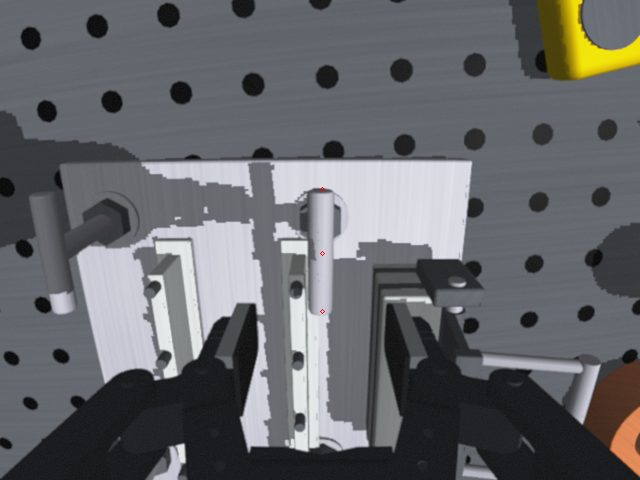

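The predicted points land on the NL bar: predicted (322,189) to (322,310), seen bar (320,190) to (321,312). Descend and grip.

```bash
python3 -m jog '[[[-0.001,0.001,-0.082,0,0,0,110],[-0.001,0.001,-0.082,0,0,0,110],[-0.001,0.001,-0.082,0,0,0,110],[-0.001,0.001,-0.082,0,0,0,110],[-0.001,0.001,-0.082,0,0,0,110]]]' ; python3 -c "from h import *; st()"; python3 -m jog '[[[0,0,0,0,0,0,255],[0,0,0,0,0,0,255],[0,0,0,0,0,0,255],[0,0,0,0,0,0,255],[0,0,0,0,0,0,255],[0,0,0,0,0,0,255]]]'; python3 -c "from h import *; st()"
python3 -m jog '[[[0,0,0,0,0,-6,255],[0,0,0,0,0,-12,255],[0,0,0,0,0,-18,255],[0,0,0,0,0,-24,255],[0,0,0,0,0,-30,255],[0,0,0,0,0,-36,255],[0,0,0,0,0,-42,255],[0,0,0,0,0,-45,255],[0,0,0,0,0,-45,255],[0,0,0,0,0,-45,255]]]'; python3 -c "from h import *; st()"
```

```text
clock: 3.33
eef_pos: [0.4638, 0.1383, 0.0798]
tool_rot: [0.046, 0.999, 0.001, 0.001]
ft_force: [1.1, -0.1, 0.3]
grip_width: 0.0484
t 3.33 p [0.4638 0.1383 0.0798] jaw 84.8 F [ 1.1 -0.1  0.3] M [ 0.05  0.03 -0.03] w 0.0484 q [ 0.29  0.34 -0.3   0.92  0.    0.38]
clock: 3.83
eef_pos: [0.4641, 0.1367, 0.0803]
tool_rot: [0.046, 0.999, -0.001, 0.002]
ft_force: [-0.4, -5.8, 8.9]
grip_width: 0.0121
t 3.83 p [0.4641 0.1367 0.0803] jaw 84.7 F [-0.4 -5.8  8.9] M [-1.36  0.14 -0.04] w 0.0121 q [ 0.29  0.34 -0.3   0.92 -0.    0.38]
clock: 4.67
eef_pos: [0.4638, 0.1362, 0.0803]
tool_rot: [0.425, 0.905, -0.0, 0.003]
ft_force: [-0.8, -6.5, 9.7]
grip_width: 0.0118
t 4.67 p [0.4638 0.1362 0.0803] jaw 39.7 F [-0.8 -6.5  9.7] M [-1.55  0.35 -0.05] w 0.0118 q [ 0.29  0.34 -0.31  0.92 -0.    1.17]
```

```bash
python3 -m jog '[[[0,0,0,0,0,0,110],[0,0,0,0,0,0,110],[0,0,0,0,0,0,110],[0,0,0.02,0,0,0,110],[0,0,0.06,0,0,0,110],[0,0,0.10,0,0,0,110],[0,0,0.10,0,0,0,110],[0,0,0.10,0,0,0,110]]]'
sed -i 's/^O=.*/O=np.array([.5672,.0675]); Y=np.deg2rad(-5.15)/' h.py
python3 - <<'E'
from h import *
st()
im,c=shot("wrist","w3")
P=[fix(O,Y,[-.11+a*.7071,.06-a*.7071,.085]) for a in (-.035,0,.035)]
q=proj(c,P); print(q.round(1).tolist())
for p in q: cv2.circle(im,tuple(int(v) for v in p.round()),2,(0,0,255),1)
cv2.imwrite("pics/w3m.png",im[100:400,150:500])
print("to FR",go(bolt('FR',.17),84.85-4))
E
```

```text
clock: 5.33
eef_pos: [0.4647, 0.1393, 0.1809]
tool_rot: [0.424, 0.906, 0.003, 0.003]
ft_force: [-0.7, -0.5, -0.2]
grip_width: 0.0486
t 5.33 p [0.4647 0.1393 0.1809] jaw 39.8 F [-0.7 -0.5 -0.2] M [-0.01  0.07 -0.02] w 0.0486 q [ 0.29  0.24 -0.15  1.17  0.    1.17]
[[314.1, 187.2], [314.5, 246.1], [314.8, 299.7]]
to FR [0.2055, -0.1708, -0.0089, -0.2, 0.16, 41.04]
```

View pics/w3m.png

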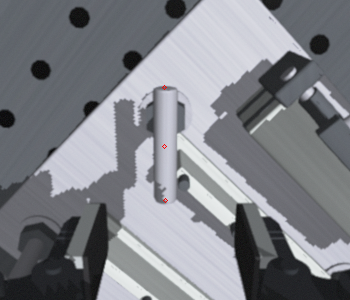

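The NL bar lies along the predicted 45° line. Next is FR.

```bash
python3 -m jog '[[[0.205,-0.171,-0.009,0,0,41,110],[0.205,-0.171,-0.009,0,0,41,110],[0.205,-0.171,-0.009,0,0,41,110],[0.205,-0.171,-0.009,0,0,41,110],[0.205,-0.171,-0.009,0,0,41,110],[0.205,-0.171,-0.009,0,0,41,110],[0.205,-0.171,-0.009,0,0,41,110],[0.205,-0.171,-0.009,0,0,41,110],[0.205,-0.171,-0.009,0,0,41,110],[0.205,-0.171,-0.009,0,0,41,110]]]'
python3 -m jog '[[[0,0,0,0,0,0,110],[0,0,0,0,0,0,110]]]'
python3 - <<'E'
from h import *
st(); print(go(bolt('FR',.080),80.85))
im,c=shot("wrist","w4")
t=np.deg2rad(4); q=proj(c,[fix(O,Y,[.11+a*np.cos(t),-.09-a*np.sin(t),.085]) for a in (-.035,0,.035)]); print(q.round(1).tolist())
g=cv2.cvtColor(im,cv2.COLOR_BGR2GRAY)
for v in (205,220,240,260,280): print(v,g[v,285:360:3].tolist())
E
```

```text
clock: 6.22
eef_pos: [0.666, -0.0322, 0.1669]
tool_rot: [0.08, 0.997, 0.001, -0.002]
ft_force: [-0.4, 0.0, 0.1]
grip_width: 0.0486
clock: 6.38
eef_pos: [0.6666, -0.0315, 0.1691]
tool_rot: [0.079, 0.997, 0.001, -0.0]
ft_force: [-0.2, 0.1, -0.4]
grip_width: 0.0486
t 6.38 p [ 0.6666 -0.0315  0.1691] jaw 80.9 F [-0.2  0.1 -0.4] M [ 0.01  0.02 -0.  ] w 0.0486 q [-0.05  0.61  0.39  1.35  0.    0.11]
[0.0021, -0.0006, -0.0891, -0.11, -0.04, -0.03]
[[319.2, 194.4], [319.3, 255.7], [319.3, 311.3]]
205 [214, 214, 212, 170, 154, 149, 112, 114, 91, 133, 169, 195, 212, 221, 221, 210, 182, 217, 221, 201, 218, 214, 213, 218, 215]
220 [115, 115, 115, 117, 116, 92, 66, 62, 90, 137, 172, 202, 214, 222, 220, 208, 145, 117, 129, 219, 216, 216, 213, 217, 217]
240 [216, 214, 214, 214, 219, 191, 216, 154, 95, 144, 179, 204, 215, 223, 219, 204, 154, 209, 217, 216, 216, 218, 216, 215, 220]
260 [216, 216, 215, 214, 214, 218, 216, 214, 102, 149, 184, 207, 217, 223, 217, 195, 204, 215, 215, 218, 218, 217, 218, 213, 221]
280 [114, 115, 113, 114, 110, 22, 18, 19, 104, 153, 190, 210, 218, 220, 215, 188, 115, 115, 114, 112, 113, 114, 114, 112, 113]
```

```bash
python3 -m jog '[[[0.002,-0.0005,-0.089,0,0,0,110],[0.002,-0.0005,-0.089,0,0,0,110],[0.002,-0.0005,-0.089,0,0,0,110],[0.002,-0.0005,-0.089,0,0,0,110],[0.002,-0.0005,-0.089,0,0,0,255],[0.002,-0.0005,-0.089,0,0,0,255],[0.002,-0.0005,-0.089,0,0,0,255],[0.002,-0.0005,-0.089,0,0,0,255],[0.002,-0.0005,-0.089,0,0,0,255],[0.002,-0.0005,-0.089,0,0,0,255]]]'; python3 -c "from h import *; st()"
python3 -m jog '[[[0,0,0,0,0,-6,255],[0,0,0,0,0,-12,255],[0,0,0,0,0,-18,255],[0,0,0,0,0,-24,255],[0,0,0,0,0,-30,255],[0,0,0,0,0,-36,255],[0,0,0,0,0,-41,255],[0,0,0,0,0,-41,255],[0,0,0,0,0,-41,255]]]'; python3 -c "from h import *; st()"
python3 -m jog '[[[0,0,0,0,0,0,110],[0,0,0,0,0,0,110],[0,0,0,0,0,0,110],[0,0,0.02,0,0,0,110],[0,0,0.06,0,0,0,110],[0,0,0.09,0,0,0,110],[0,0,0.09,0,0,0,110],[0,0,0.09,0,0,0,110]]]'
python3 - <<'E'
from h import *
st(); print(go(bolt('NR',.17),84.85))
im,c=shot("wrist","w5")
q=proj(c,[fix(O,Y,[.11+a*.7071,-.09-a*.7071,.085]) for a in (-.035,0,.035)]); print(q.round(1).tolist())
g=cv2.cvtColor(im,cv2.COLOR_BGR2GRAY)
for v in (205,240,280): print(v,g[v,285:360:3].tolist())
E
```

```text
clock: 7.27
eef_pos: [0.6717, -0.0327, 0.0837]
tool_rot: [0.08, 0.997, 0.002, 0.003]
ft_force: [-0.5, 1.4, 6.8]
grip_width: 0.0119
t 7.27 p [ 0.6717 -0.0327  0.0837] jaw 80.8 F [-0.5  1.4  6.8] M [ 0.41  0.08 -0.11] w 0.0119 q [-0.05  0.67  0.27  1.16  0.    0.11]
clock: 8.02
eef_pos: [0.6708, -0.0343, 0.0837]
tool_rot: [0.425, 0.905, 0.001, 0.003]
ft_force: [-2.8, -1.7, 8.3]
grip_width: 0.0116
t 8.02 p [ 0.6708 -0.0343  0.0837] jaw 39.7 F [-2.8 -1.7  8.3] M [-0.34  0.53 -0.13] w 0.0116 q [-0.05  0.67  0.27  1.16 -0.    0.83]
clock: 8.68
eef_pos: [0.6713, -0.0332, 0.173]
tool_rot: [0.424, 0.906, 0.002, 0.003]
ft_force: [0.0, 0.1, -0.4]
grip_width: 0.0484
t 8.68 p [ 0.6713 -0.0332  0.173 ] jaw 39.8 F [ 0.   0.1 -0.4] M [-0.01  0.03  0.03] w 0.0484 q [-0.05  0.62  0.41  1.35  0.    0.83]
[-0.2217, 0.0209, -0.003, -0.21, 0.37, 45.05]
[[316.9, 184.1], [317.1, 245.2], [317.4, 300.7]]
205 [146, 213, 158, 196, 110, 98, 112, 85, 124, 167, 188, 209, 214, 212, 198, 163, 111, 91, 211, 215, 212, 215, 214, 212, 209]
240 [112, 115, 117, 111, 185, 208, 211, 133, 135, 175, 197, 209, 216, 210, 192, 168, 208, 214, 213, 208, 213, 213, 215, 215, 215]
280 [111, 109, 111, 111, 111, 110, 112, 96, 127, 124, 193, 213, 216, 206, 181, 115, 112, 111, 112, 109, 111, 110, 112, 110, 109]
```

```bash
python3 -m jog '[[[-0.222,0.021,-0.003,-0.2,0.3,45,110],[-0.222,0.021,-0.003,-0.2,0.3,45,110],[-0.222,0.021,-0.003,-0.2,0.3,45,110],[-0.222,0.021,-0.003,-0.2,0.3,45,110],[-0.222,0.021,-0.003,-0.2,0.3,45,110],[-0.222,0.021,-0.003,-0.2,0.3,45,110],[-0.222,0.021,-0.003,-0.2,0.3,45,110],[-0.222,0.021,-0.003,-0.2,0.3,45,110],[-0.222,0.021,-0.003,-0.2,0.3,45,110],[-0.222,0.021,-0.003,-0.2,0.3,45,110]]]'
python3 -m jog '[[[0,0,0,0,0,0,110],[0,0,0,0,0,0,110]]]' >/dev/null
python3 - <<'E'
from h import *
st(); print(go(bolt('NR',.080),84.85))
im,c=shot("wrist","w6")
q=proj(c,[fix(O,Y,[-.11+a,-.09,.085]) for a in (-.035,0,.035)]); print(q.round(1).tolist())
g=cv2.cvtColor(im,cv2.COLOR_BGR2GRAY)
for v in (205,240,280): print(v,g[v,285:360:3].tolist())
E
```

```text
clock: 9.57
eef_pos: [0.4476, -0.0122, 0.1663]
tool_rot: [0.046, 0.999, -0.002, -0.002]
ft_force: [-0.3, 0.1, -0.4]
grip_width: 0.0486
t 9.73 p [ 0.4478 -0.0123  0.1666] jaw 84.8 F [ 0.6 -0.4 -0.7] M [-0.01  0.01  0.01] w 0.0488 q [-0.03  0.19 -0.26  1.13 -0.    0.07]
[0.0017, -0.0, -0.0866, 0.19, -0.24, 0.09]
[[320.6, 194.9], [320.7, 256.9], [320.8, 313.1]]
205 [215, 214, 215, 205, 161, 197, 149, 112, 93, 112, 154, 182, 208, 216, 222, 217, 197, 206, 217, 217, 217, 217, 218, 214, 222]
240 [216, 218, 218, 216, 220, 212, 207, 151, 91, 124, 166, 189, 212, 220, 221, 210, 173, 133, 194, 218, 220, 218, 218, 216, 221]
280 [218, 220, 219, 219, 219, 220, 216, 221, 114, 137, 179, 202, 216, 221, 218, 199, 190, 219, 220, 145, 118, 116, 115, 116, 116]
```

```bash
python3 -m jog '[[[0.001,0,-0.087,0,0,0,110],[0.001,0,-0.087,0,0,0,110],[0.001,0,-0.087,0,0,0,110],[0.001,0,-0.087,0,0,0,110],[0.001,0,-0.087,0,0,0,255],[0.001,0,-0.087,0,0,0,255],[0.001,0,-0.087,0,0,0,255],[0.001,0,-0.087,0,0,0,255],[0.001,0,-0.087,0,0,0,255],[0.001,0,-0.087,0,0,0,255]]]'; python3 -c "from h import *; st()"
python3 -m jog '[[[0,0,0,0,0,-6,255],[0,0,0,0,0,-12,255],[0,0,0,0,0,-18,255],[0,0,0,0,0,-24,255],[0,0,0,0,0,-30,255],[0,0,0,0,0,-36,255],[0,0,0,0,0,-42,255],[0,0,0,0,0,-45,255],[0,0,0,0,0,-45,255],[0,0,0,0,0,-45,255]]]' >/dev/null; python3 -c "from h import *; st()"
python3 -m jog '[[[0,0,0,0,0,0,110],[0,0,0,0,0,0,110],[0,0,0,0,0,0,110],[0,0,0.02,0,0,0,110],[0,0,0.06,0,0,0,110],[0,0,0.09,0,0,0,110],[0,0,0.09,0,0,0,110],[0,0,0.09,0,0,0,110]]]' >/dev/null
python3 - <<'E'
from h import *
st(); print(go(bolt('FL',.17),84.85-3))
im,c=shot("wrist","w7")
q=proj(c,[fix(O,Y,[-.11+a*.7071,-.09-a*.7071,.085]) for a in (-.035,0,.035)]); print(q.round(1).tolist())
g=cv2.cvtColor(im,cv2.COLOR_BGR2GRAY)
for v in (205,240,280): print(v,g[v,285:360:3].tolist())
E
```

```text
clock: 10.62
eef_pos: [0.4505, -0.0127, 0.0824]
tool_rot: [0.046, 0.999, -0.002, 0.001]
ft_force: [-0.3, -1.0, 6.6]
grip_width: 0.0117
t 10.62 p [ 0.4505 -0.0127  0.0824] jaw 84.8 F [-0.3 -1.   6.6] M [-0.35  0.1  -0.15] w 0.0117 q [-0.03  0.28 -0.38  0.9  -0.    0.07]
t 11.45 p [ 0.4503 -0.0131  0.0824] jaw 39.7 F [-2.1 -3.1  7.3] M [-0.6   0.26 -0.05] w 0.0121 q [-0.03  0.28 -0.38  0.91 -0.    0.85]
t 12.12 p [ 0.4501 -0.0121  0.1719] jaw 39.8 F [-0.2  0.3  0.1] M [0.01 0.03 0.  ] w 0.0486 q [-0.03  0.19 -0.25  1.14  0.    0.85]
[0.232, 0.1295, -0.0019, -0.01, 0.01, 42.05]
[[319.2, 189.4], [319.3, 250.4], [319.5, 305.8]]
205 [107, 122, 196, 127, 196, 197, 134, 44, 86, 129, 162, 184, 194, 202, 197, 181, 110, 118, 190, 200, 183, 204, 205, 202, 203]
240 [109, 109, 105, 106, 106, 107, 139, 171, 93, 137, 168, 189, 195, 202, 193, 173, 184, 206, 201, 204, 206, 208, 210, 207, 205]
280 [101, 104, 100, 102, 102, 103, 104, 103, 97, 147, 177, 192, 198, 199, 187, 158, 201, 201, 201, 207, 203, 205, 203, 206, 205]
```

```bash
python3 -m jog '[[[0.232,0.129,-0.001,0,0,42,110],[0.232,0.129,-0.001,0,0,42,110],[0.232,0.129,-0.001,0,0,42,110],[0.232,0.129,-0.001,0,0,42,110],[0.232,0.129,-0.001,0,0,42,110],[0.232,0.129,-0.001,0,0,42,110],[0.232,0.129,-0.001,0,0,42,110],[0.232,0.129,-0.001,0,0,42,110],[0.232,0.129,-0.001,0,0,42,110],[0.232,0.129,-0.001,0,0,42,110]]]'
python3 -m jog '[[[0,0,0,0,0,0,110],[0,0,0,0,0,0,110]]]' >/dev/null
python3 - <<'E'
from h import *
st(); print(go(bolt('FL',.080),81.85))
im,c=shot("wrist","w8")
t=np.deg2rad(3);q=proj(c,[fix(O,Y,[.11+a*np.cos(t),.06-a*np.sin(t),.085]) for a in (-.035,0,.035)]); print(q.round(1).tolist())
g=cv2.cvtColor(im,cv2.COLOR_BGR2GRAY)
for v in (205,240,280): print(v,g[v,285:360:3].tolist())
E
```

```text
clock: 13.0
eef_pos: [0.6788, 0.1162, 0.1672]
tool_rot: [0.072, 0.997, -0.002, -0.004]
ft_force: [-0.4, -0.4, 0.0]
grip_width: 0.0486
t 13.17 p [0.6795 0.1159 0.1695] jaw 81.7 F [-1.3 -0.1  0.1] M [ 0.03 -0.03  0.03] w 0.0485 q [ 0.17  0.67  0.49  1.39 -0.    0.31]
[0.0026, 0.0015, -0.0895, 0.19, -0.23, 0.12]
[[323.8, 195.0], [323.8, 256.2], [323.8, 311.7]]
205 [198, 180, 196, 205, 200, 148, 172, 139, 103, 101, 82, 119, 153, 176, 194, 204, 206, 189, 171, 199, 197, 198, 198, 201, 200]
240 [202, 206, 207, 199, 203, 207, 180, 199, 159, 96, 101, 141, 168, 190, 199, 205, 197, 175, 148, 193, 199, 203, 201, 202, 200]
280 [100, 102, 103, 101, 102, 101, 100, 102, 100, 84, 124, 163, 184, 198, 205, 199, 180, 112, 99, 97, 97, 98, 100, 99, 100]
```

```bash
python3 -m jog '[[[0.001,0.0015,-0.089,0,0,-2.5,110],[0.001,0.0015,-0.089,0,0,-2.5,110],[0.001,0.0015,-0.089,0,0,-2.5,110],[0.001,0.0015,-0.089,0,0,-2.5,110],[0.001,0.0015,-0.089,0,0,-2.5,255],[0.001,0.0015,-0.089,0,0,-2.5,255],[0.001,0.0015,-0.089,0,0,-2.5,255],[0.001,0.0015,-0.089,0,0,-2.5,255],[0.001,0.0015,-0.089,0,0,-2.5,255],[0.001,0.0015,-0.089,0,0,-2.5,255]]]'; python3 -c "from h import *; st()"
python3 -m jog '[[[0,0,0,0,0,-6,255],[0,0,0,0,0,-12,255],[0,0,0,0,0,-18,255],[0,0,0,0,0,-24,255],[0,0,0,0,0,-30,255],[0,0,0,0,0,-36,255],[0,0,0,0,0,-39.5,255],[0,0,0,0,0,-39.5,255],[0,0,0,0,0,-39.5,255]]]' >/dev/null; python3 -c "from h import *; st()"
python3 -m jog '[[[0,0,0,0,0,0,110],[0,0,0,0,0,0,110],[0,0,0,0,0,0,110],[0,0,0.02,0,0,0,110],[0,0,0.06,0,0,0,110],[0,0,0.09,0,0,0,110],[0,0,0.09,0,0,0,110],[0,0,0.09,0,0,0,110]]]' >/dev/null
python3 - <<'E'
from h import *
st(); print(go(bolt('NL',.17),39.85))
im,c=shot("wrist","w9")
q=proj(c,[fix(O,Y,[.11+a*.7071,.06-a*.7071,.085]) for a in (-.035,0,.035)]); print(q.round(1).tolist())
g=cv2.cvtColor(im,cv2.COLOR_BGR2GRAY)
for v in (205,240,280): print(v,g[v,285:360:3].tolist())
E
```

```text
clock: 14.05
eef_pos: [0.6834, 0.1171, 0.0839]
tool_rot: [0.094, 0.996, -0.002, 0.001]
ft_force: [-2.3, -4.8, 7.0]
grip_width: 0.0118
t 14.05 p [0.6834 0.1171 0.0839] jaw 79.2 F [-2.3 -4.8  7. ] M [-0.99  0.3   0.11] w 0.0118 q [ 0.17  0.72  0.35  1.21 -0.    0.36]
t 14.8 p [0.6831 0.1165 0.0839] jaw 39.7 F [-2.2 -4.9  7.2] M [-1.17  0.49 -0.05] w 0.0122 q [ 0.17  0.72  0.35  1.21 -0.    1.05]
t 15.47 p [0.6833 0.1192 0.1734] jaw 39.8 F [ 0.1  0.3 -0.3] M [0.04 0.   0.04] w 0.0489 q [0.17 0.67 0.5  1.4  0.   1.05]
[-0.2203, 0.0179, -0.0034, -0.1, 0.1, 0.02]
[[316.0, 190.3], [316.3, 250.8], [316.5, 305.8]]
205 [120, 195, 219, 218, 220, 157, 77, 91, 133, 161, 181, 188, 194, 187, 169, 78, 111, 182, 193, 173, 191, 192, 192, 191, 192]
240 [102, 102, 103, 103, 103, 103, 118, 90, 132, 163, 182, 188, 193, 184, 161, 176, 197, 191, 195, 199, 197, 198, 198, 196, 194]
280 [107, 188, 191, 191, 193, 192, 195, 106, 133, 166, 182, 190, 192, 181, 156, 95, 98, 97, 97, 97, 97, 94, 96, 98, 98]
```

```bash
python3 -m jog '[[[-0.221,0.017,0,0,0,0,110],[-0.221,0.017,0,0,0,0,110],[-0.221,0.017,0,0,0,0,110],[-0.221,0.017,0,0,0,0,110],[-0.221,0.017,0,0,0,0,110],[-0.221,0.017,0,0,0,0,110],[-0.221,0.017,0,0,0,0,110],[-0.221,0.017,0,0,0,0,110],[-0.221,0.017,0,0,0,0,110],[-0.221,0.017,0,0,0,0,110]]]' >/dev/null; python3 -c "from h import *; st(); print(go(bolt('NL',.08),39.85))"
python3 -m jog '[[[0,0,-0.09,0,0,0,110],[0,0,-0.09,0,0,0,110],[0,0,-0.09,0,0,0,110],[0,0,-0.09,0,0,0,110],[0,0,-0.09,0,0,0,255],[0,0,-0.09,0,0,0,255],[0,0,-0.09,0,0,0,255],[0,0,-0.09,0,0,0,255],[0,0,-0.09,0,0,0,255],[0,0,-0.09,0,0,0,255]]]' >/dev/null; python3 -c "from h import *; st()"
python3 -m jog '[[[0,0,0,0,0,-6,255],[0,0,0,0,0,-12,255],[0,0,0,0,0,-18,255],[0,0,0,0,0,-24,255],[0,0,0,0,0,-30,255],[0,0,0,0,0,-36,255],[0,0,0,0,0,-42,255],[0,0,0,0,0,-46,255],[0,0,0,0,0,-46,255],[0,0,0,0,0,-46,255]]]' >/dev/null; python3 -c "from h import *; st()"
python3 -m jog '[[[0,0,0,0,0,-1,255],[0,0,0,0,0,-2,255],[0,0,0,0,0,-2,255]]]' >/dev/null; python3 -c "from h import *; st()"
```

```text
t 16.35 p [0.4618 0.1354 0.1696] jaw 39.8 F [-0.2 -0.4 -0.1] M [ 0.06 -0.07 -0.03] w 0.0488 q [ 0.28  0.25 -0.17  1.16  0.    1.16]
[0.0012, 0.0018, -0.0896, -0.01, -0.26, 0.09]
t 17.18 p [0.4634 0.1364 0.0825] jaw 39.8 F [2.6 2.2 6.8] M [ 0.47 -0.56 -0.02] w 0.0118 q [ 0.29  0.34 -0.3   0.93  0.    1.16]
t 18.02 p [0.4632 0.1364 0.0825] jaw -6.1 F [3.8 1.8 6.9] M [ 0.41 -0.53  0.31] w 0.0117 q [ 0.28  0.34 -0.3   0.93  0.    1.96]
t 18.27 p [0.4632 0.1364 0.0824] jaw -8.1 F [3.6 2.1 7.1] M [ 0.36 -0.56  0.95] w 0.0123 q [ 0.28  0.33 -0.3   0.93  0.    2.  ]
```

```bash
python3 -m jog '[[[0,0,0,0,0,0,110],[0,0,0,0,0,0,110],[0,0,0,0,0,0,110],[0,0,0.02,0,0,0,110],[0,0,0.06,0,0,0,110],[0,0,0.09,0,0,0,110],[0,0,0.09,0,0,0,110]]]' >/dev/null
python3 -m jog '[[[0.207,-0.170,0,0,0,48,110],[0.207,-0.170,0,0,0,48,110],[0.207,-0.170,0,0,0,48,110],[0.207,-0.170,0,0,0,48,110],[0.207,-0.170,0,0,0,48,110],[0.207,-0.170,0,0,0,48,110],[0.207,-0.170,0,0,0,48,110],[0.207,-0.170,0,0,0,48,110],[0.207,-0.170,0,0,0,48,110],[0.207,-0.170,0,0,0,48,110]]]' >/dev/null; python3 -m jog '[[[0,0,0,0,0,0,110],[0,0,0,0,0,0,110]]]' >/dev/null; python3 -c "from h import *; st(); print(go(bolt('FR',.08),39.85))"
```

```text
t 19.85 p [ 0.6666 -0.0336  0.1703] jaw 39.8 F [-0.3  0.   0.6] M [-0.   -0.01 -0.01] w 0.0487 q [-0.05  0.62  0.4   1.36 -0.    0.83]
[0.0021, 0.0016, -0.0903, -0.01, -0.31, 0.0]
```

```bash
python3 -m jog '[[[0.002,0,-0.09,0,0,0,110],[0.002,0,-0.09,0,0,0,110],[0.002,0,-0.09,0,0,0,110],[0.002,0,-0.09,0,0,0,110],[0.002,0,-0.09,0,0,0,255],[0.002,0,-0.09,0,0,0,255],[0.002,0,-0.09,0,0,0,255],[0.002,0,-0.09,0,0,0,255],[0.002,0,-0.09,0,0,0,255],[0.002,0,-0.09,0,0,0,255]]]' >/dev/null; python3 -c "from h import *; st()"
python3 -m jog '[[[0,0,0,0,0,-6,255],[0,0,0,0,0,-12,255],[0,0,0,0,0,-18,255],[0,0,0,0,0,-24,255],[0,0,0,0,0,-30,255],[0,0,0,0,0,-36,255],[0,0,0,0,0,-42,255],[0,0,0,0,0,-46,255],[0,0,0,0,0,-48,255],[0,0,0,0,0,-48,255]]]' >/dev/null; python3 -m jog '[[[0,0,0,0,0,0,255],[0,0,0,0,0,0,255]]]' >/dev/null; python3 -c "from h import *; st()"
python3 -m jog '[[[0,0,0,0,0,0,110],[0,0,0,0,0,0,110],[0,0,0,0,0,0,110],[0,0,0.02,0,0,0,110],[0,0,0.06,0,0,0,110],[0,0,0.09,0,0,0,110],[0,0,0.09,0,0,0,110]]]' >/dev/null
python3 -m jog '[[[-0.220,0.021,0,0,0,48,110],[-0.220,0.021,0,0,0,48,110],[-0.220,0.021,0,0,0,48,110],[-0.220,0.021,0,0,0,48,110],[-0.220,0.021,0,0,0,48,110],[-0.220,0.021,0,0,0,48,110],[-0.220,0.021,0,0,0,48,110],[-0.220,0.021,0,0,0,48,110],[-0.220,0.021,0,0,0,48,110],[-0.220,0.021,0,0,0,48,110]]]' >/dev/null; python3 -m jog '[[[0,0,0,0,0,0,110],[0,0,0,0,0,0,110]]]' >/dev/null; python3 -c "from h import *; st(); print(go(bolt('NR',.08),39.85))"
```

```text
t 20.68 p [ 0.6713 -0.0349  0.0837] jaw 39.8 F [-1.  -0.3  6.4] M [-0.06  0.31 -0.09] w 0.0116 q [-0.05  0.68  0.27  1.17 -0.    0.82]
t 21.68 p [ 0.6688 -0.0357  0.0836] jaw -8.1 F [-7.2 -2.9 10. ] M [-0.53  1.58  0.92] w 0.0115 q [-0.05  0.67  0.27  1.17  0.    1.66]
t 23.27 p [ 0.4501 -0.0138  0.1698] jaw 39.7 F [ 0.2 -0.3  0.2] M [ 0.02 -0.02 -0.04] w 0.0484 q [-0.03  0.19 -0.24  1.14 -0.    0.85]
[-0.0005, 0.0015, -0.0898, -0.0, -0.28, 0.11]
```

```bash
python3 -m jog '[[[0,0,-0.09,0,0,0,110],[0,0,-0.09,0,0,0,110],[0,0,-0.09,0,0,0,110],[0,0,-0.09,0,0,0,110],[0,0,-0.09,0,0,0,255],[0,0,-0.09,0,0,0,255],[0,0,-0.09,0,0,0,255],[0,0,-0.09,0,0,0,255],[0,0,-0.09,0,0,0,255],[0,0,-0.09,0,0,0,255]]]' >/dev/null; python3 -c "from h import *; st()"
python3 -m jog '[[[0,0,0,0,0,-6,255],[0,0,0,0,0,-12,255],[0,0,0,0,0,-18,255],[0,0,0,0,0,-24,255],[0,0,0,0,0,-30,255],[0,0,0,0,0,-36,255],[0,0,0,0,0,-42,255],[0,0,0,0,0,-46,255],[0,0,0,0,0,-48,255],[0,0,0,0,0,-48,255]]]' >/dev/null; python3 -m jog '[[[0,0,0,0,0,0,255],[0,0,0,0,0,0,255]]]' >/dev/null; python3 -c "from h import *; st()"
python3 -m jog '[[[0,0,0,0,0,0,110],[0,0,0,0,0,0,110],[0,0,0,0,0,0,110],[0,0,0.02,0,0,0,110],[0,0,0.06,0,0,0,110],[0,0,0.09,0,0,0,110],[0,0,0.09,0,0,0,110]]]' >/dev/null
python3 -m jog '[[[0.233,0.129,0,0,0,48,110],[0.233,0.129,0,0,0,48,110],[0.233,0.129,0,0,0,48,110],[0.233,0.129,0,0,0,48,110],[0.233,0.129,0,0,0,48,110],[0.233,0.129,0,0,0,48,110],[0.233,0.129,0,0,0,48,110],[0.233,0.129,0,0,0,48,110],[0.233,0.129,0,0,0,48,110],[0.233,0.129,0,0,0,48,110]]]' >/dev/null; python3 -m jog '[[[0,0,0,0,0,0,110],[0,0,0,0,0,0,110]]]' >/dev/null; python3 -c "from h import *; st(); print(go(bolt('FL',.08),39.85))"
```

```text
t 24.1 p [ 0.4512 -0.0141  0.0824] jaw 39.8 F [-2.2 -1.5  5.1] M [-0.28  0.3  -0.14] w 0.0121 q [-0.03  0.28 -0.38  0.91 -0.    0.85]
t 25.1 p [ 0.4498 -0.0146  0.0823] jaw -8.1 F [-5.3 -3.2  9.7] M [-0.74  1.04  0.92] w 0.0121 q [-0.03  0.28 -0.38  0.91  0.    1.68]
t 26.68 p [0.6817 0.1144 0.1708] jaw 39.7 F [-0.6 -0.4  0.9] M [-0.01 -0.02  0.01] w 0.0483 q [0.17 0.67 0.5  1.4  0.   1.04]
[0.0004, 0.0029, -0.0908, -0.0, -0.26, 0.15]
```

```bash
python3 -m jog '[[[0,0.002,-0.09,0,0,0,110],[0,0.002,-0.09,0,0,0,110],[0,0.002,-0.09,0,0,0,110],[0,0.002,-0.09,0,0,0,110],[0,0.002,-0.09,0,0,0,255],[0,0.002,-0.09,0,0,0,255],[0,0.002,-0.09,0,0,0,255],[0,0.002,-0.09,0,0,0,255],[0,0.002,-0.09,0,0,0,255],[0,0.002,-0.09,0,0,0,255]]]' >/dev/null; python3 -c "from h import *; st()"
python3 -m jog '[[[0,0,0,0,0,-6,255],[0,0,0,0,0,-12,255],[0,0,0,0,0,-18,255],[0,0,0,0,0,-24,255],[0,0,0,0,0,-30,255],[0,0,0,0,0,-36,255],[0,0,0,0,0,-42,255],[0,0,0,0,0,-46,255],[0,0,0,0,0,-48,255],[0,0,0,0,0,-48,255]]]' >/dev/null; python3 -m jog '[[[0,0,0,0,0,0,255],[0,0,0,0,0,0,255]]]' >/dev/null; python3 -c "from h import *; st()"
python3 -m jog '[[[0,0,0,0,0,0,110],[0,0,0,0,0,0,110],[0,0,0,0,0,0,110],[0,0,0.02,0,0,0,110],[0,0,0.06,0,0,0,110],[0,0,0.10,0,0,0,110],[0,0,0.12,0,0,0,110]]]' >/dev/null
python3 -c "
from h import *
st(); 
for t in (13,30,50,70,90,105.3):
    a=np.deg2rad(t); print(t,fix(O,Y,[0,.14+.08*np.cos(a),.0745+.08*np.sin(a)]).round(4))
print(go(fix(O,Y,[-.03,.19,.22]),84.85))"
```

```text
t 27.52 p [0.6831 0.1164 0.0836] jaw 39.8 F [-3.  -2.6  6.2] M [-0.6   0.79  0.  ] w 0.0121 q [ 0.17  0.72  0.36  1.21 -0.    1.05]
t 28.52 p [0.6824 0.1162 0.0836] jaw -8.1 F [-5.2 -4.   6.7] M [-0.82  1.19  0.86] w 0.0119 q [0.17 0.72 0.35 1.21 0.   1.88]
t 29.1 p [0.6845 0.1178 0.2059] jaw -8.2 F [ 0.9 -0.5  1.4] M [-0.01 -0.07 -0.02] w 0.0482 q [0.17 0.66 0.57 1.47 0.   1.88]
13 [0.5868 0.2846 0.0925]
30 [0.586  0.2759 0.1145]
50 [0.5844 0.2582 0.1358]
70 [0.5822 0.2342 0.1497]
90 [0.5798 0.2069 0.1545]
105.3 [0.5779 0.1859 0.1517]
[-0.1301, 0.1416, 0.0141, -0.03, 0.44, -86.94]
```

```bash
python3 -m jog '[[[-0.098,0.167,0.01,0,0,93,110],[-0.098,0.167,0.01,0,0,93,110],[-0.098,0.167,0.01,0,0,93,110],[-0.098,0.167,0.01,0,0,93,110],[-0.098,0.167,0.01,0,0,93,110],[-0.098,0.167,0.01,0,0,93,110],[-0.098,0.167,0.01,0,0,93,110],[-0.098,0.167,0.01,0,0,93,110],[-0.098,0.167,0.01,0,0,93,110],[-0.098,0.167,0.01,0,0,93,110]]]' >/dev/null; python3 -c "
from h import *
st(); print(go(fix(O,Y,[0,.218,.20]),84.85))"
```

```text
t 29.93 p [0.5847 0.2849 0.2103] jaw 63.8 F [-0.5 -0.1  0.4] M [-0.08  0.03 -0.05] w 0.0486 q [0.45 0.56 0.41 1.43 0.   0.91]
[0.0021, -0.0003, -0.0103, 0.12, -0.19, 21.06]
```

```bash
python3 -m jog '[[[0.002,0,-0.01,0,0,21,110],[0.002,0,-0.01,0,0,21,110],[0.002,0,-0.01,0,0,21,110],[0.002,0,-0.01,0,0,21,110],[0.002,0,-0.01,0,0,21,110]]]' >/dev/null; python3 - <<'E'
from h import *
st(); print(go(fix(O,Y,[0,.218,.088]),84.85))
im,c=shot("wrist","w10")
q=proj(c,[fix(O,Y,p) for p in ([-.05,.218,.0925],[0,.218,.0925],[.05,.218,.0925],[-.11,.06,.085],[-.11,.025,.085],[-.11,.095,.085])]); print(q.round(1).tolist())
for p in q: cv2.circle(im,tuple(int(v) for v in p.round()),2,(0,0,255),1)
cv2.imwrite("pics/w10m.png",im)
E
```

```text
t 30.35 p [0.5867 0.2846 0.2002] jaw 84.2 F [ 0.  -0.2  0.4] M [-0.    0.05 -0.  ] w 0.0487 q [ 0.45  0.57  0.4   1.4  -0.    0.55]
[0.0, 0.0001, -0.1122, 0.17, -0.16, 0.61]
[[319.8, 156.6], [320.7, 238.9], [321.6, 311.7], [49.1, 59.2], [-2.8, 64.0], [104.7, 55.2]]
```

View pics/w10m.png

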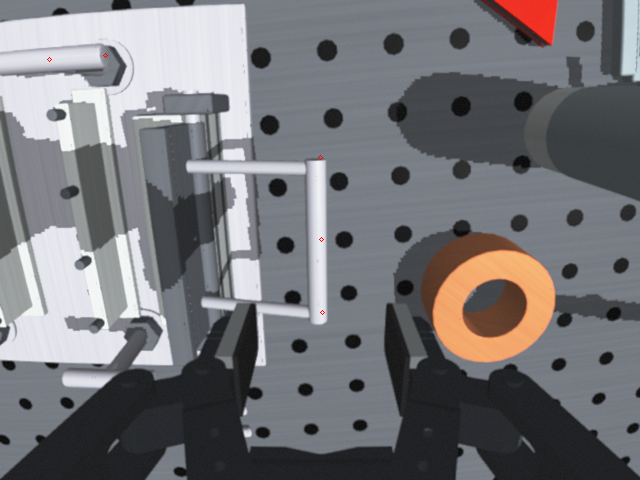

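The view shows the NL and FL bars tight, at 90°. The handle's middle is at (316,242), within 2 mm of the prediction. Grip it.

```bash
python3 -m jog '[[[0.001,-0.002,-0.114,0,0,0.6,110],[0.001,-0.002,-0.114,0,0,0.6,110],[0.001,-0.002,-0.114,0,0,0.6,110],[0.001,-0.002,-0.114,0,0,0.6,110],[0.001,-0.002,-0.114,0,0,0.6,110],[0.001,-0.002,-0.114,0,0,0.6,255],[0.001,-0.002,-0.114,0,0,0.6,255],[0.001,-0.002,-0.114,0,0,0.6,255],[0.001,-0.002,-0.114,0,0,0.6,255],[0.001,-0.002,-0.114,0,0,0.6,255]]]' >/dev/null; python3 -m jog '[[[0,0,0,0,0,0,255],[0,0,0,0,0,0,255]]]' >/dev/null; python3 - <<'E'
from h import *
st()
for t in range(13,106,9):
    a=np.deg2rad(min(t,105.3)); a0=np.deg2rad(13); print(t,(fix(O,Y,[0,.08*np.cos(a),.08*np.sin(a)])-fix(O,Y,[0,.08*np.cos(a0),.08*np.sin(a0)])).round(4).tolist())
E
```

```text
t 31.4 p [0.5893 0.2819 0.0875] jaw 85.0 F [ 4.1 -3.4  1.9] M [-0.86 -0.77  0.02] w 0.01 q [ 0.45  0.64  0.21  1.15 -0.    0.54]
13 [0.0, 0.0, 0.0]
22 [-0.0003, -0.0038, 0.012]
31 [-0.0008, -0.0093, 0.0232]
40 [-0.0015, -0.0166, 0.0334]
49 [-0.0023, -0.0254, 0.0424]
58 [-0.0032, -0.0354, 0.0498]
67 [-0.0042, -0.0465, 0.0556]
76 [-0.0053, -0.0584, 0.0596]
85 [-0.0064, -0.0707, 0.0617]
94 [-0.0075, -0.0832, 0.0618]
103 [-0.0086, -0.0956, 0.06]
```

```bash
python3 -m jog '[[[0,-0.0018,0.006,0,0,0,255],[0,-0.0038,0.012,0,0,0,255],[-0.0005,-0.0065,0.0177,0,0,0,255],[-0.001,-0.0093,0.0232,0,0,0,255],[-0.001,-0.013,0.0285,0,0,0,255],[-0.0015,-0.0166,0.0334,0,0,0,255],[-0.002,-0.021,0.038,0,0,0,255],[-0.002,-0.0254,0.0424,0,0,0,255],[-0.003,-0.0303,0.0463,0,0,0,255],[-0.003,-0.0354,0.0498,0,0,0,255]]]' >/dev/null; python3 -c "from h import *; st()"; python3 -m jog '[[[-0.0005,-0.0055,0.003,0,0,0,255],[-0.001,-0.0111,0.0058,0,0,0,255],[-0.0015,-0.017,0.008,0,0,0,255],[-0.002,-0.023,0.0098,0,0,0,255],[-0.0025,-0.029,0.011,0,0,0,255],[-0.003,-0.0353,0.0119,0,0,0,255],[-0.0035,-0.0415,0.012,0,0,0,255],[-0.004,-0.0478,0.012,0,0,0,255],[-0.005,-0.054,0.0113,0,0,0,255],[-0.0055,-0.0602,0.0102,0,0,0,255]]]' >/dev/null; python3 -c "from h import *; st()"; python3 -m jog '[[[0,-0.002,-0.0005,0,0,0,255],[0,-0.0035,-0.001,0,0,0,255],[0,-0.005,-0.0015,0,0,0,255],[0,-0.005,-0.0015,0,0,0,255]]]' >/dev/null;  python3 -c "from h import *; st()"
```

```text
t 32.23 p [0.5861 0.2471 0.1348] jaw 85.0 F [ 6.8 -0.6 -9.1] M [ 0.03 -1.46 -0.05] w 0.0099 q [ 0.4   0.57  0.22  1.23 -0.    0.49]
t 33.07 p [0.5812 0.1905 0.1481] jaw 85.1 F [ 0.2 -0.4 13.7] M [ 0.13 -0.17 -0.06] w 0.0095 q [0.31 0.51 0.16 1.22 0.   0.4 ]
t 33.4 p [0.5808 0.1858 0.1473] jaw 85.1 F [1.8 7.5 7.2] M [ 2.02 -0.39 -0.08] w 0.0099 q [0.31 0.5  0.15 1.21 0.   0.39]
```

```bash
python3 -m jog '[[[0,-0.001,-0.001,0,0,0,255],[0,-0.002,-0.001,0,0,0,255],[0,-0.002,-0.001,0,0,0,255],[0,-0.002,-0.001,0,0,0,255]]]' >/dev/null;  python3 -c "from h import *; st()"; python3 -m jog '[[[0,0.001,0,0,0,0,110],[0,0.001,0,0,0,0,110],[0,0.001,0,0,0,0,110],[0,0.001,0.02,0,0,0,110],[0,0.001,0.05,0,0,0,110],[0,0.001,0.08,0,0,0,110],[0,0.001,0.08,0,0,0,110]]]' >/dev/null
python3 - <<'E'
from h import *
st()
im,c=shot("top","t1"); q=proj(c,[fix(O,Y,[0,.119,.1515])]); print(q)
cv2.imwrite("pics/t1c.png",cv2.resize(im[90:370,180:530],None,fx=2,fy=2,interpolation=cv2.INTER_CUBIC))
E
```

```text
t 33.73 p [0.5808 0.1857 0.1473] jaw 85.2 F [ 0.1 11.5  8.5] M [ 2.75 -0.16 -0.08] w 0.0098 q [0.31 0.5  0.15 1.21 0.01 0.39]
t 34.32 p [0.5813 0.1809 0.2293] jaw 85.0 F [0.5 0.6 0.9] M [ 0.03 -0.04  0.02] w 0.0488 q [ 0.3   0.46  0.3   1.4  -0.    0.39]
[[251.11216795 214.22106233]]
```

View pics/t1c.png

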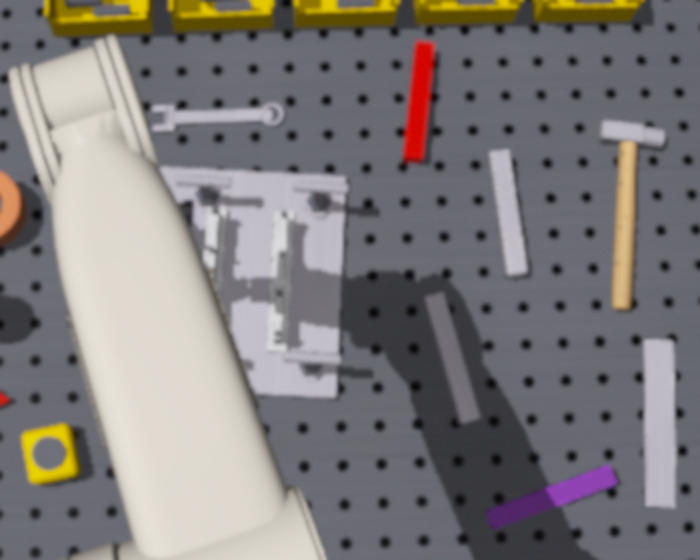

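The hard stop was felt: 11.5 N with no further motion, so the flip stop is down. The crop shows the bolts visible at 90°. The tubes are at crop (453,357) and (508,212). Red (418,100), purple (553,497) and the wide flat bar (658,422) are excluded. Next I'll hover over tube A.

```bash
python3 -m jog '[[[-0.131,-0.38,0.02,0,0,22,0],[-0.131,-0.38,0.02,0,0,22,0],[-0.131,-0.38,0.02,0,0,22,0],[-0.131,-0.38,0.02,0,0,22,0],[-0.131,-0.38,0.02,0,0,22,0],[-0.131,-0.38,0.02,0,0,22,0],[-0.131,-0.38,0.02,0,0,22,0],[-0.131,-0.38,0.02,0,0,22,0],[-0.131,-0.38,0.02,0,0,22,0],[-0.131,-0.38,0.02,0,0,22,0]]]' >/dev/null;  python3 -m jog '[[[0,0,0,0,0,0,0],[0,0,0,0,0,0,0],[0,0,0,0,0,0,0]]]' >/dev/null; python3 - <<'E'
from h import *
st()
im,c=shot("wrist","w11")
cv2.imwrite("pics/w11m.png",im)
q=proj(c,[[.454,-.198,.025]]);print(q)
E
```

```text
t 35.45 p [ 0.4472 -0.199   0.2423] jaw 107.0 F [-0.4  0.5  0.6] M [-0.01  0.03  0.01] w 0.0855 q [-0.42  0.22 -0.01  1.34 -0.   -0.71]
[[319.4354225  206.51169509]]
```

View pics/w11m.png

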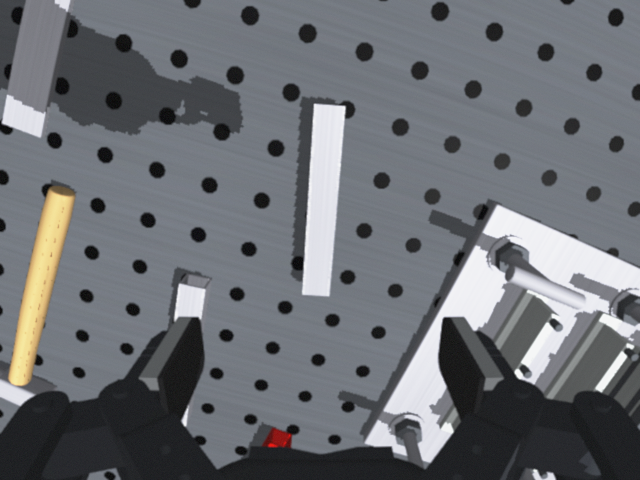

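Tube A's top face has corners (315,104), (346,105), (329,296) and (303,295). Tube B starts at (190,280).

```bash
cat >> h.py <<'E'
def tube(im,c,seed,z=.025,thr=175):
    g=cv2.cvtColor(im,cv2.COLOR_BGR2GRAY); m=(g>thr).astype(np.uint8)
    n,l=cv2.connectedComponents(m); k=l[seed[1],seed[0]]
    assert k>0
    x=cv2.findContours((l==k).astype(np.uint8),cv2.RETR_EXTERNAL,cv2.CHAIN_APPROX_NONE)[0][0][:,0]
    W=cast(c,x,z)[:,:2]; r=cv2.minAreaRect((W*1000).astype(np.float32))
    b=cv2.boxPoints(r); e=[b[1]-b[0],b[2]-b[1]]; e=max(e,key=np.linalg.norm)
    print("tube ctr",np.array(r[0])/1000,"dims",np.round(r[1],1),"dir",(np.rad2deg(np.arctan2(e[1],e[0]))%180).round(2)); return np.array(r[0])/1000,np.rad2deg(np.arctan2(e[1],e[0]))%180
E
python3 - <<'E'
from h import *
im=cv2.imread("pics/w11.png"); c=cam("wrist")
p,a=tube(im,c,(325,200)); st(); print(go([*p,.0225],a+90))
E
```

```text
tube ctr [ 0.45372104 -0.19543817] dims [170.2  25.8] dir 12.92
t 35.5 p [ 0.4476 -0.1985  0.2425] jaw 107.0 F [-0.1  1.  -0.5] M [ 0.04 -0.06 -0.04] w 0.085 q [-0.41  0.22 -0.01  1.34 -0.   -0.71]
[0.0061, 0.003, -0.22, 0.17, -0.23, -4.12]
```

```bash
python3 -m jog '[[[0.006,0.002,-0.08,0,0,-4,0],[0.006,0.002,-0.16,0,0,-4,0],[0.006,0.002,-0.2,0,0,-4,0],[0.006,0.002,-0.229,0,0,-4,0],[0.006,0.002,-0.229,0,0,-4,0],[0.006,0.002,-0.229,0,0,-4,0],[0.006,0.002,-0.229,0,0,-4,0]]]' >/dev/null; python3 -c "from h import *; st()"; python3 -m jog '[[[0,0,0,0,0,0,255],[0,0,0,0,0,0,255],[0,0,0,0,0,0,255],[0,0,0,0,0,0,255],[0,0,0,0,0,0,255],[0,0,0,0,0,0,255]]]' >/dev/null; python3 -c "
from h import *
st(); print(go(fix(O,Y,[-.052,.005-.012,.13]),174.85))"
```

```text
t 36.08 p [ 0.4497 -0.1936  0.0091] jaw 103.2 F [-1.   0.5  0.4] M [ 0.02  0.02 -0.01] w 0.0851 q [-0.4   0.46 -0.35  0.78 -0.   -0.63]
t 36.58 p [ 0.4555 -0.1977  0.0164] jaw 103.0 F [-0.4  1.4  6.9] M [0.34 0.13 0.02] w 0.0235 q [-0.41  0.45 -0.34  0.78 -0.   -0.63]
[0.0593, 0.2629, 0.1136, 0.2, 0.26, 71.84]
```

```bash
python3 -m jog '[[[0,0,0.03,0,0,0,255],[0,0,0.06,0,0,0,255],[0,0,0.09,0,0,0,255],[0,0,0.115,0,0,0,255],[0.01,0.03,0.125,0,0,6,255],[0.02,0.06,0.125,0,0,12,255],[0.025,0.09,0.125,0,0,18,255],[0.03,0.12,0.125,0,0,24,255],[0.035,0.15,0.125,0,0,30,255],[0.04,0.18,0.125,0,0,36,255]]]' >/dev/null; python3 -c "
from h import *
st(); print(go(fix(O,Y,[-.052,-.012,.135]),174.85))"
```

```text
t 37.42 p [ 0.4937 -0.0161  0.1398] jaw 139.3 F [ 0.4  0.3 -3. ] M [ 0.08 -0.11 -0.02] w 0.0235 q [-0.03  0.3  -0.19  1.08 -0.   -0.89]
[0.0206, 0.0763, -0.0048, 0.25, 0.14, 35.58]
```

```bash
python3 -m jog '[[[0.004,0.015,0,0,0,6,255],[0.008,0.03,0,0,0,12,255],[0.012,0.045,0,0,0,18,255],[0.016,0.06,0,0,0,24,255],[0.02,0.076,-0.003,0.1,0,30,255],[0.02,0.076,-0.003,0.1,0,35.6,255],[0.02,0.076,-0.003,0.1,0,35.6,255],[0.02,0.076,-0.003,0.1,0,35.6,255],[0.02,0.076,-0.003,0.1,0,35.6,255]]]' >/dev/null; python3 - <<'E'
from h import *
st(); print(go(fix(O,Y,[-.052,-.012,.074]),174.85))
im,c=shot("wrist","w12")
q=proj(c,[fix(O,Y,p) for p in ([-.078,-.045,.069],[-.026,-.045,.069],[-.078,.045,.069],[-.026,.045,.069])]); print(q.round(1).tolist())
for p in q: cv2.circle(im,tuple(int(v) for v in p.round()),2,(0,0,255),1)
cv2.imwrite("pics/w12m.png",im)
E
```

```text
t 38.17 p [0.5137 0.0583 0.1366] jaw 174.5 F [-0.6 -0.7 -3.3] M [0.03 0.04 0.03] w 0.0234 q [ 0.11  0.34 -0.14  1.09 -0.   -1.36]
[0.0006, 0.0019, -0.0626, 0.12, 0.15, 0.39]
[[372.0, 203.9], [267.6, 204.5], [366.7, 358.1], [275.4, 358.5]]
```

View pics/w12m.png

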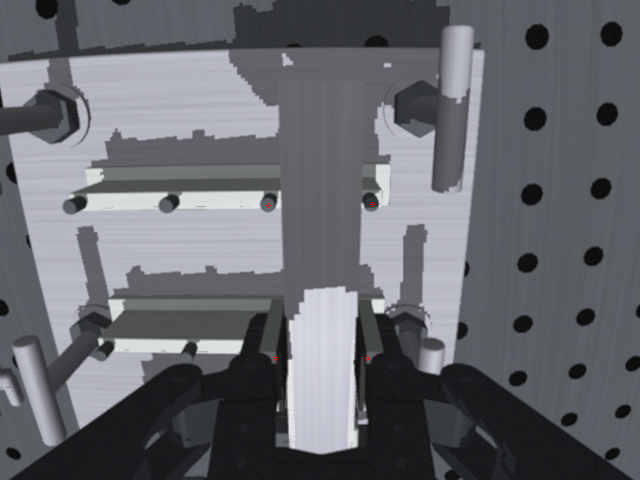

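The tube hangs centred between the pins at (268,204) and (371,204). Lower it and push it to the lip.

```bash
python3 -m jog '[[[0.001,0.001,-0.02,0,0,0.4,255],[0.001,0.001,-0.04,0,0,0.4,255],[0.001,0.001,-0.055,0,0,0.4,255],[0.001,0.001,-0.06,0,0,0.4,255],[0.001,0.001,-0.063,0,0,0.4,255],[0.001,0.001,-0.065,0,0,0.4,255],[0.001,0.001,-0.065,0,0,0.4,255]]]' >/dev/null;  python3 -c "from h import *; st()"; python3 -m jog '[[[0.0003,0.003,0,0,0,0,255],[0.0006,0.006,0,0,0,0,255],[0.0009,0.009,0,0,0,0,255],[0.0012,0.012,0,0,0,0,255],[0.0013,0.0135,0,0,0,0,255],[0.0013,0.0135,0,0,0,0,255],[0.0013,0.0135,0,0,0,0,255]]]' >/dev/null;  python3 -c "from h import *; st()"
```

```text
t 38.8 p [0.5139 0.059  0.0734] jaw 174.9 F [-4.8 -1.4  6. ] M [-0.23  1.17  0.05] w 0.0234 q [ 0.12  0.41 -0.22  0.94 -0.   -1.37]
t 39.38 p [0.5183 0.0725 0.0735] jaw 174.9 F [-0.3 -4.8  5.9] M [-0.77  0.21 -0.01] w 0.0236 q [ 0.14  0.41 -0.21  0.94 -0.   -1.34]
```

```bash
for i in 1 2 3; do python3 -m jog '[[[0.0001,0.0015,0,0,0,0,255],[0.0001,0.0015,0,0,0,0,255],[0.0001,0.0015,0,0,0,0,255]]]' >/dev/null;  python3 -c "from h import *; st()"; done
```

```text
t 39.63 p [0.5184 0.0739 0.0735] jaw 174.9 F [-1.  -5.1  5.9] M [-0.88  0.18  0.05] w 0.0236 q [ 0.14  0.41 -0.21  0.94 -0.   -1.34]
t 39.88 p [0.5186 0.0753 0.0735] jaw 174.9 F [-1.4 -3.8  6.2] M [-0.92  0.18 -0.01] w 0.0234 q [ 0.15  0.41 -0.21  0.94 -0.   -1.34]
t 40.13 p [0.5187 0.0769 0.0735] jaw 174.9 F [-0.9 -5.3  5.9] M [-0.89  0.12  0.03] w 0.0238 q [ 0.15  0.42 -0.21  0.94 -0.   -1.33]
```

```bash
for i in 1 2 3 4; do python3 -m jog '[[[0.0001,0.001,0,0,0,0,255],[0.0001,0.001,0,0,0,0,255],[0.0001,0.001,0,0,0,0,255]]]' >/dev/null;  python3 -c "from h import *; st()"; done
```

```text
t 40.38 p [0.5188 0.0777 0.0734] jaw 174.9 F [ 0.1 -4.3  5.5] M [-0.96  0.14 -0.05] w 0.0236 q [ 0.15  0.42 -0.21  0.94 -0.   -1.33]
t 40.63 p [0.5188 0.0783 0.0735] jaw 174.9 F [-0.3 -5.6  6.4] M [-1.15  0.14  0.02] w 0.0236 q [ 0.15  0.42 -0.21  0.94 -0.01 -1.33]
t 40.88 p [0.5188 0.0784 0.0734] jaw 174.9 F [-0.6 -8.9  7.3] M [-1.72  0.18  0.12] w 0.0236 q [ 0.15  0.42 -0.21  0.94 -0.01 -1.33]
t 41.13 p [0.5188 0.0784 0.0734] jaw 174.8 F [ -0.4 -11.9   7.6] M [-2.22  0.25  0.09] w 0.0237 q [ 0.16  0.42 -0.21  0.94 -0.01 -1.33]
```

```bash
python3 -m jog '[[[0,-0.001,0.001,0,0,0,255],[0,-0.001,0.001,0,0,0,255],[0,-0.001,0.001,0,0,0,120],[0,-0.001,0.001,0,0,0,120],[0,-0.001,0.001,0,0,0,120],[0,-0.001,0.001,0,0,0,120]]]' >/dev/null; python3 -c "from h import *; st()"; python3 -m jog '[[[0,0,0.03,0,0,0,120],[0,0,0.06,0,0,0,120],[0,0,0.1,0,0,0,120],[0,0,0.12,0,0,0,120],[0,0,0.12,0,0,0,120],[0,0,0.12,0,0,0,120],[0,0,0.12,0,0,0,120]]]' >/dev/null; python3 - <<'E'
from h import *
st()
im,c=shot("wrist","w13")
q=proj(c,[fix(O,Y,[-.052+a,b,.082]) for a,b in ((-.0125,.09),(.0125,.09),(-.0125,-.08),(.0125,-.08))]); print(q.round(1).tolist())
for p in q: cv2.circle(im,tuple(int(v) for v in p.round()),2,(0,0,255),1)
cv2.imwrite("pics/w13m.png",im)
E
```

```text
t 41.63 p [0.5174 0.0812 0.0728] jaw 175.0 F [0.6 0.4 0. ] M [-0.02 -0.02 -0.  ] w 0.0452 q [ 0.16  0.42 -0.21  0.94 -0.   -1.33]
t 42.22 p [0.5164 0.0809 0.1917] jaw 175.0 F [-0.1  0.2  0.2] M [-0.05 -0.03 -0.03] w 0.0456 q [ 0.16  0.31 -0.03  1.23 -0.   -1.33]
[[339.2, 349.9], [302.6, 349.8], [344.3, 85.2], [299.3, 85.1]]
```

View pics/w13m.png

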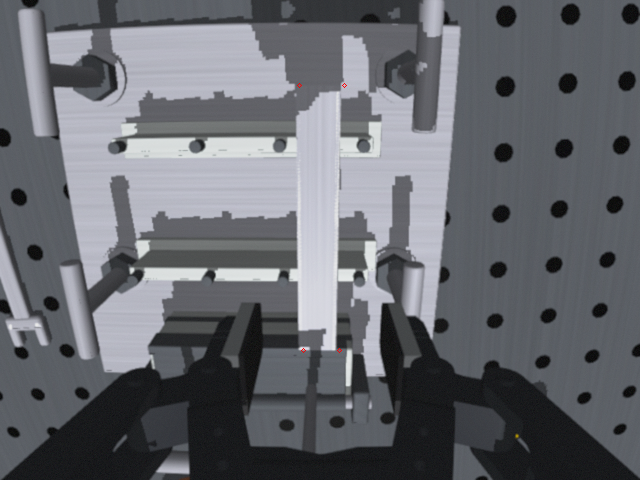

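Tube A lies in its bay with its end at the lip, at (320,350); the dark patch at its near end is shadow. Next I'll hover over tube B.

```bash
python3 -m jog '[[[0.02,-0.04,0.02,0,0,-7,120],[0.04,-0.08,0.02,0,0,-14,120],[0.104,-0.351,0.02,0,0,-77,120],[0.104,-0.351,0.02,0,0,-77,0],[0.104,-0.351,0.02,0,0,-77,0],[0.104,-0.351,0.02,0,0,-77,0],[0.104,-0.351,0.02,0,0,-77,0],[0.104,-0.351,0.02,0,0,-77,0],[0.104,-0.351,0.02,0,0,-77,0],[0.104,-0.351,0.02,0,0,-77,0]]]' >/dev/null; python3 -c "
from h import *
st(); print(go([.62,-.275,.21],98))"
```

```text
t 43.1 p [ 0.6201 -0.2775  0.2078] jaw 102.9 F [-1.5  0.3 -0.3] M [ 0.05  0.13 -0.06] w 0.0853 q [-0.42  0.63  0.52  1.47 -0.01 -0.64]
[-0.0001, 0.0025, 0.0022, 0.22, -0.32, -4.93]
```

```bash
python3 -m jog '[[[0,0.003,0.002,0,0,-5,0],[0,0.003,0.002,0,0,-5,0],[0,0.003,0.002,0,0,-5,0],[0,0.003,0.002,0,0,-5,0]]]' >/dev/null; python3 - <<'E'
from h import *
im,c=shot("wrist","w14"); s=proj(c,[[.645,-.287,.025]])[0]; print(s); st()
p,a=tube(im,c,(int(s[0]),int(s[1])))
print(go([*p,.0125],a+90))
im2,c2=shot("top","t2"); w=tube(im2,c2,(433,196),thr=140)
E
```

```text
[291.31237607 231.82040285]
t 43.48 p [ 0.6208 -0.2666  0.2137] jaw 98.8 F [ 0.6 -0.1  0.2] M [ 0.   -0.04  0.01] w 0.085 q [-0.4   0.62  0.52  1.47 -0.   -0.56]
tube ctr [ 0.64652686 -0.28416379] dims [170.7  26.1] dir 3.83
[0.0258, -0.0175, -0.2012, 0.15, -0.14, -5.02]Traceback (most recent call last):
  File "<stdin>", line 5, in <module>
  File "h.py", line 46, in tube
    assert k>0
           ^^^
AssertionError
```

```bash
python3 -m jog '[[[0.013,-0.01,-0.04,0,0,-5,0],[0.026,-0.0185,-0.08,0,0,-5,0],[0.026,-0.0185,-0.12,0,0,-5,0],[0.026,-0.0185,-0.15,0,0,-5,0],[0.026,-0.0185,-0.15,0,0,-5,0],[0.026,-0.0185,-0.15,0,0,-5,0],[0.026,-0.0185,-0.15,0,0,-5,0]]]' >/dev/null; python3 -c "
from h import *
st(); print(go([.6465,-.2852,.0125],93.83))"
```

```text
t 44.12 p [ 0.6483 -0.286   0.0671] jaw 93.8 F [0.7 0.2 0.2] M [-0.04 -0.07  0.02] w 0.0851 q [-0.41  0.76  0.39  1.2  -0.   -0.48]
[-0.0018, 0.0008, -0.0546, 0.26, 0.1, 0.07]
```

```bash
python3 -m jog '[[[-0.002,0.001,-0.02,0,0,0,0],[-0.002,0.001,-0.04,0,0,0,0],[-0.002,0.001,-0.053,0,0,0,0],[-0.002,0.001,-0.053,0,0,0,0],[-0.002,0.001,-0.053,0,0,0,255],[-0.002,0.001,-0.053,0,0,0,255],[-0.002,0.001,-0.053,0,0,0,255],[-0.002,0.001,-0.053,0,0,0,255],[-0.002,0.001,-0.053,0,0,0,255],[-0.002,0.001,-0.053,0,0,0,255]]]' >/dev/null; python3 -c "
from h import *
st()"; python3 -m jog '[[[0,0,0.03,0,0,0,255],[0,0,0.06,0,0,0,255],[0,0,0.09,0,0,0,255],[0,0,0.115,0,0,0,255],[0,0.02,0.125,0,0,6,255],[0,0.04,0.13,0,0,12,255],[0,0.06,0.13,0,0,18,255],[0,0.08,0.13,0,0,24,255],[-0.005,0.10,0.13,0,0,30,255],[-0.01,0.12,0.13,0,0,36,255]]]' >/dev/null; python3 -c "
from h import *
st(); print(go(fix(O,Y,[.052,-.014,.14]),174.85))"
```

```text
t 44.95 p [ 0.6459 -0.285   0.0129] jaw 93.7 F [-1.8  1.2  6.2] M [ 0.35  0.36 -0.02] w 0.0235 q [-0.41  0.8   0.32  1.09 -0.   -0.48]
t 45.78 p [ 0.6343 -0.1637  0.1406] jaw 130.0 F [-0.   0.6 -3.1] M [ 0.04  0.02 -0.01] w 0.0235 q [-0.25  0.6   0.3   1.27 -0.   -0.95]
[-0.0166, 0.2126, -0.0006, 0.18, 0.02, 44.84]
```

```bash
python3 -m jog '[[[-0.002,0.025,0,0,0,6,255],[-0.004,0.05,0,0,0,12,255],[-0.006,0.075,0,0,0,18,255],[-0.008,0.1,0,0,0,24,255],[-0.01,0.125,0,0,0,30,255],[-0.012,0.15,0,0,0,36,255],[-0.014,0.18,0,0,0,42,255],[-0.0165,0.212,0,0,0,44.8,255],[-0.0165,0.212,0,0,0,44.8,255],[-0.0165,0.212,0,0,0,44.8,255]]]' >/dev/null; python3 -m jog '[[[0,0,0,0,0,0,255],[0,0,0,0,0,0,255]]]' >/dev/null;python3 - <<'E'
from h import *
st(); print(go(fix(O,Y,[.052,-.014,.071]),174.85))
im,c=shot("wrist","w15")
q=proj(c,[fix(O,Y,p) for p in ([.078,-.045,.069],[.026,-.045,.069],[.078,.045,.069],[.026,.045,.069])]); print(q.round(1).tolist())
for p in q: cv2.circle(im,tuple(int(v) for v in p.round()),2,(0,0,255),1)
cv2.imwrite("pics/w15m.png",im)
E
```

```text
t 46.78 p [0.6183 0.0463 0.1412] jaw 174.4 F [-0.1 -0.6 -2.7] M [-0.03  0.02 -0.01] w 0.0238 q [ 0.08  0.53  0.18  1.21 -0.   -1.4 ]
[-0.0005, 0.0026, -0.0702, 0.13, 0.12, 0.41]
[[271.2, 207.3], [373.2, 206.6], [278.5, 357.7], [367.8, 357.2]]
```

View pics/w15m.png

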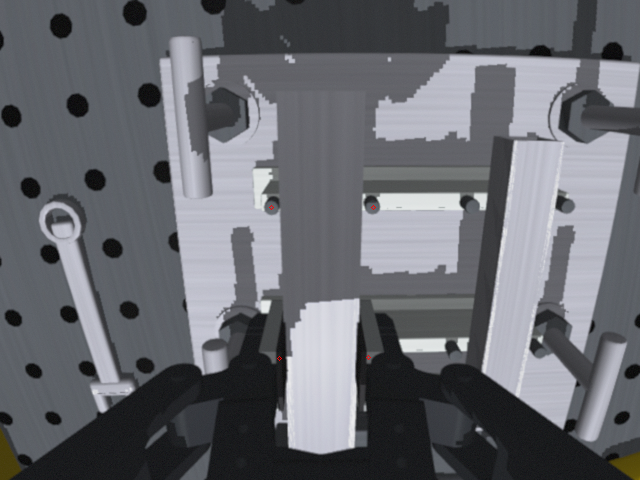

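The tube is centred between pins (272,207) and (373,207), and tube A is undisturbed at right. Lower and push.

```bash
python3 -m jog '[[[0,0.001,-0.02,0,0,0.4,255],[0,0.001,-0.04,0,0,0.4,255],[0,0.001,-0.06,0,0,0.4,255],[0,0.001,-0.068,0,0,0.4,255],[0,0.001,-0.071,0,0,0.4,255],[0,0.001,-0.073,0,0,0.4,255],[0,0.001,-0.073,0,0,0.4,255]]]' >/dev/null;  python3 -c "from h import *; st()"; python3 -m jog '[[[0.0003,0.003,0,0,0,0,255],[0.0006,0.006,0,0,0,0,255],[0.0009,0.009,0,0,0,0,255],[0.0012,0.012,0,0,0,0,255],[0.0013,0.015,0,0,0,0,255],[0.0013,0.0155,0,0,0,0,255],[0.0013,0.0155,0,0,0,0,255]]]' >/dev/null;  python3 -c "from h import *; st()"
for i in 1 2 3; do python3 -m jog '[[[0.0001,0.001,0,0,0,0,255],[0.0001,0.001,0,0,0,0,255],[0.0001,0.001,0,0,0,0,255]]]' >/dev/null;  python3 -c "from h import *; st()"; done
```

```text
t 47.42 p [0.6184 0.0472 0.0698] jaw 174.8 F [-0.1 -0.8 -0.9] M [-0.01  0.16 -0.02] w 0.0236 q [ 0.08  0.59  0.08  1.06 -0.   -1.4 ]
t 48.0 p [0.6211 0.0636 0.0698] jaw 174.9 F [ 0.4 -3.4  5.7] M [-0.82  0.06 -0.02] w 0.0238 q [ 0.1   0.59  0.09  1.06 -0.   -1.38]
t 48.25 p [0.6212 0.0643 0.0698] jaw 174.9 F [-0.2 -5.   5.9] M [-0.88  0.06  0.03] w 0.024 q [ 0.1   0.59  0.09  1.06 -0.   -1.38]
t 48.5 p [0.6212 0.0652 0.0698] jaw 174.9 F [-0.4 -5.3  5.6] M [-0.93  0.13 -0.06] w 0.0238 q [ 0.11  0.59  0.09  1.06 -0.   -1.38]
t 48.75 p [0.6213 0.0662 0.0698] jaw 174.9 F [-0.2 -4.5  6. ] M [-0.97  0.13  0.01] w 0.0238 q [ 0.11  0.59  0.09  1.06 -0.   -1.37]
```

```bash
for i in 1 2 3 4 5; do python3 -m jog '[[[0.0001,0.001,0,0,0,0,255],[0.0001,0.001,0,0,0,0,255],[0.0001,0.001,0,0,0,0,255]]]' >/dev/null;  python3 -c "from h import *; st()"; done
```

```text
t 49.0 p [0.6213 0.0663 0.0698] jaw 174.9 F [-0.2 -6.1  6.2] M [-1.31  0.2   0.09] w 0.0237 q [ 0.11  0.59  0.09  1.06 -0.01 -1.37]
t 49.25 p [0.6213 0.0664 0.0698] jaw 174.8 F [ -1.3 -10.2   6.6] M [-1.79  0.22  0.04] w 0.0238 q [ 0.11  0.6   0.09  1.06 -0.01 -1.37]
t 49.5 p [0.6213 0.0664 0.0698] jaw 174.8 F [ -1.3 -11.    6.4] M [-2.2   0.24  0.16] w 0.0242 q [ 0.11  0.6   0.09  1.06 -0.01 -1.37]
t 49.75 p [0.6213 0.0664 0.0698] jaw 174.8 F [ -1.3 -13.7   8. ] M [-2.64  0.29  0.19] w 0.024 q [ 0.11  0.6   0.09  1.06 -0.01 -1.37]
t 50.0 p [0.6212 0.0665 0.0698] jaw 174.7 F [ -1.8 -17.5   6.4] M [-2.99  0.35  0.23] w 0.0236 q [ 0.11  0.6   0.09  1.06 -0.01 -1.37]
```

```bash
python3 -m jog '[[[0,-0.0025,0.001,0,0,0,255],[0,-0.0025,0.001,0,0,0,255],[0,-0.0025,0.001,0,0,0,120],[0,-0.0025,0.001,0,0,0,120],[0,-0.0025,0.001,0,0,0,120],[0,-0.0025,0.001,0,0,0,120]]]' >/dev/null; python3 -c "from h import *; st()"; python3 -m jog '[[[0,0,0.03,0,0,0,120],[0,0,0.06,0,0,0,120],[0,0,0.1,0,0,0,120],[0,0,0.13,0,0,0,120],[-0.04,-0.01,0.16,0,0,0,120],[-0.05,-0.02,0.18,0,0,0,120],[-0.05,-0.02,0.18,0,0,0,120],[-0.05,-0.02,0.18,0,0,0,120]]]' >/dev/null; python3 - <<'E'
from h import *
st()
im,c=shot("wrist","w16")
q=proj(c,[fix(O,Y,[s+a,b,.082]) for s in(-.052,.052) for a,b in ((-.0125,.09),(.0125,.09),(-.0125,-.08),(.0125,-.08))]); print(q.round(1).tolist())
for p in q: cv2.circle(im,tuple(int(v) for v in p.round()),2,(0,0,255),1)
cv2.imwrite("pics/w16m.png",im)
E
```

```text
t 50.5 p [0.6205 0.0702 0.0693] jaw 175.0 F [0.  0.2 0.4] M [ 0.01 -0.    0.06] w 0.0453 q [ 0.11  0.6   0.09  1.06 -0.   -1.37]
t 51.17 p [0.5711 0.0496 0.252 ] jaw 174.9 F [ 0.2  0.5 -0.9] M [-0.03 -0.02  0.02] w 0.0453 q [ 0.09  0.38  0.23  1.41 -0.   -1.39]
[[405.4, 335.5], [375.8, 335.6], [420.9, 126.9], [386.0, 126.5], [281.7, 335.3], [252.1, 334.9], [274.9, 126.2], [240.0, 126.5]]
```

View pics/w16m.png

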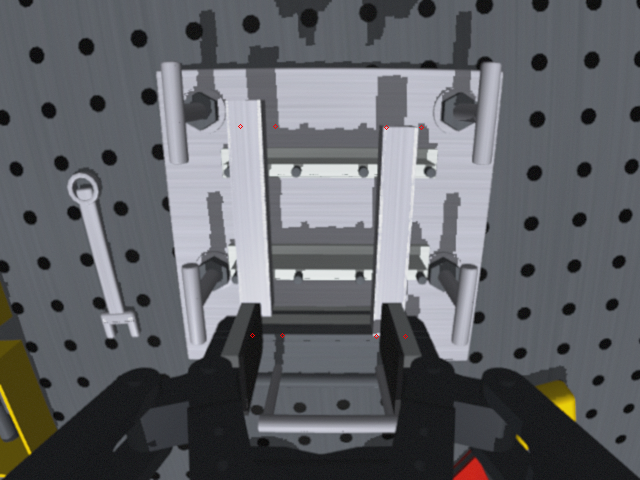

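Tube A is on its marks. Tube B's end is at about (255,316), against (267,335) expected: it sits about 20 mm short of the lip and shifted sideways. It was probably knocked after release, so I'll regrip and butt it again.

```bash
python3 - <<'E'
from h import *
im=cv2.imread("pics/w16.png"); c=cam("wrist"); st()
x=cast(c,[[228,100],[262,100],[241,316],[271,316]],.082); d=[(R.from_euler('z',-Y).apply(v-[*O,0])*1000).round(1).tolist() for v in x]; print(d)
P=x.mean(0); print(P); print(go([P[0],P[1],.13],174.85))
E
```

```text
t 51.22 p [0.5708 0.0497 0.2501] jaw 174.9 F [ 0.1  0.  -0.5] M [0.02 0.05 0.06] w 0.0451 q [ 0.09  0.38  0.23  1.41 -0.   -1.39]
[[70.9, -98.3, 82.0], [47.0, -98.1, 82.0], [71.4, 70.9, 82.0], [46.7, 70.6, 82.0]]
[0.62472446 0.04854144 0.082     ]
[0.0539, -0.0012, -0.1201, 0.06, 0.27, -0.09]
```

```bash
python3 -m jog '[[[0.054,-0.002,-0.03,0,0,0,120],[0.054,-0.002,-0.07,0,0,0,120],[0.054,-0.002,-0.12,0,0,0,120],[0.054,-0.002,-0.15,0,0,0,120],[0.054,-0.002,-0.181,0,0,0,120],[0.054,-0.002,-0.181,0,0,0,120],[0.054,-0.002,-0.181,0,0,0,120]]]' >/dev/null; python3 -c "from h import *; st()"; python3 -m jog '[[[0,0,0,0,0,0,255],[0,0,0,0,0,0,255],[0,0,0,0,0,0,255],[0,0,0,0,0,0,255],[0,0,0,0,0,0,255]]]' >/dev/null; python3 -c "from h import *; st()"
python3 -m jog '[[[-0.001,0.003,0,0,0,0,255],[-0.002,0.006,0,0,0,0,255],[-0.003,0.009,0,0,0,0,255],[-0.004,0.012,0,0,0,0,255],[-0.005,0.015,0,0,0,0,255],[-0.005,0.018,0,0,0,0,255],[-0.005,0.018,0,0,0,0,255],[-0.005,0.018,0,0,0,0,255]]]' >/dev/null; python3 -c "from h import *; st()"
for i in 1 2 3; do python3 -m jog '[[[0.0001,0.001,0,0,0,0,255],[0.0001,0.001,0,0,0,0,255],[0.0001,0.001,0,0,0,0,255]]]' >/dev/null;  python3 -c "from h import *; st()"; done
```

```text
t 51.8 p [0.6216 0.0475 0.0644] jaw 175.0 F [0.7 0.9 0.9] M [-0.01 -0.03  0.02] w 0.0453 q [ 0.08  0.61  0.09  1.07 -0.   -1.41]
t 52.22 p [0.6267 0.0475 0.0714] jaw 174.9 F [1.1 0.6 6.2] M [ 0.13 -0.03  0.  ] w 0.0238 q [ 0.08  0.6   0.1   1.06 -0.   -1.41]
t 52.88 p [0.6216 0.0636 0.0715] jaw 174.8 F [ 0.2 -4.   6.8] M [-0.74  0.02 -0.01] w 0.0238 q [ 0.1   0.59  0.09  1.06 -0.01 -1.38]
t 53.13 p [0.6216 0.064  0.0714] jaw 174.8 F [ 0.2 -6.2  7. ] M [-1.06  0.05  0.02] w 0.0238 q [ 0.11  0.59  0.09  1.06 -0.01 -1.37]
t 53.38 p [0.6216 0.0648 0.0714] jaw 174.8 F [-0.6 -7.1  7.4] M [-1.12  0.06 -0.04] w 0.0238 q [ 0.11  0.59  0.09  1.06 -0.01 -1.37]
t 53.63 p [0.6217 0.0658 0.0714] jaw 174.8 F [-0.  -5.9  7.5] M [-1.11  0.14 -0.03] w 0.0236 q [ 0.11  0.59  0.09  1.06 -0.01 -1.37]
```

```bash
for i in 1 2 3 4 5 6; do python3 -m jog '[[[0.0001,0.001,0,0,0,0,255],[0.0001,0.001,0,0,0,0,255],[0.0001,0.001,0,0,0,0,255]]]' >/dev/null;  python3 -c "from h import *; st()"; done
```

```text
t 53.88 p [0.6217 0.0667 0.0715] jaw 174.8 F [ 0.  -6.6  7.9] M [-1.2   0.15 -0.03] w 0.0236 q [ 0.11  0.59  0.09  1.06 -0.01 -1.37]
t 54.13 p [0.6217 0.0667 0.0715] jaw 174.8 F [-0.4 -9.   8. ] M [-1.58  0.15  0.04] w 0.0233 q [ 0.11  0.59  0.09  1.06 -0.01 -1.37]
t 54.38 p [0.6217 0.0668 0.0714] jaw 174.7 F [ -0.8 -11.1   8.6] M [-2.03  0.22  0.05] w 0.0237 q [ 0.11  0.59  0.09  1.06 -0.01 -1.37]
t 54.63 p [0.6217 0.0668 0.0714] jaw 174.7 F [ -1.  -13.9   9.7] M [-2.46  0.26  0.15] w 0.0238 q [ 0.11  0.59  0.09  1.06 -0.01 -1.37]
t 54.88 p [0.6217 0.0668 0.0714] jaw 174.7 F [ -1.1 -16.5   9.4] M [-2.88  0.3   0.15] w 0.024 q [ 0.11  0.59  0.09  1.06 -0.01 -1.36]
t 55.13 p [0.6217 0.0669 0.0715] jaw 174.6 F [ -1.8 -18.1   9.7] M [-3.32  0.37  0.14] w 0.0237 q [ 0.11  0.59  0.09  1.06 -0.02 -1.36]
```

```bash
python3 -m jog '[[[0,-0.003,0.001,0,0,0,255],[0,-0.003,0.001,0,0,0,255],[0,-0.003,0.001,0,0,0,120],[0,-0.003,0.001,0,0,0,120],[0,-0.003,0.001,0,0,0,120],[0,-0.003,0.001,0,0,0,120]]]' >/dev/null; python3 -m jog '[[[0,0,0.03,0,0,0,120],[0,0,0.06,0,0,0,120],[0,0,0.1,0,0,0,120],[0,0,0.13,0,0,0,120],[-0.04,-0.01,0.16,0,0,0,120],[-0.05,-0.02,0.18,0,0,0,120],[-0.05,-0.02,0.18,0,0,0,120],[-0.05,-0.02,0.18,0,0,0,120]]]' >/dev/null; python3 - <<'E'
from h import *
st()
im,c=shot("wrist","w17")
q=proj(c,[fix(O,Y,[s+a,b,.082]) for s in(-.052,.052) for a,b in ((-.0125,.09),(.0125,.09),(-.0125,-.08),(.0125,-.08))]); print(q.round(1).tolist())
for p in q: cv2.circle(im,tuple(int(v) for v in p.round()),2,(0,0,255),1)
cv2.imwrite("pics/w17m.png",im[80:360,150:500])
print("to handle",go(fix(O,Y,[0,.119,.235]),84.85), fix(O,Y,[0,.119,.15]))
E
```

```text
t 56.3 p [0.5709 0.0514 0.252 ] jaw 174.9 F [-0.3 -0.4 -0.6] M [ 0.02 -0.06 -0.02] w 0.0451 q [ 0.09  0.38  0.23  1.41 -0.   -1.39]
[[405.2, 333.8], [375.5, 333.8], [420.5, 124.4], [385.5, 124.0], [281.2, 333.5], [251.5, 333.2], [274.3, 123.7], [239.3, 124.0]]
to handle [0.0072, 0.1344, -0.0152, -0.15, 0.27, 89.91] [0.57788185 0.18601961 0.15      ]
```

View pics/w17m.png

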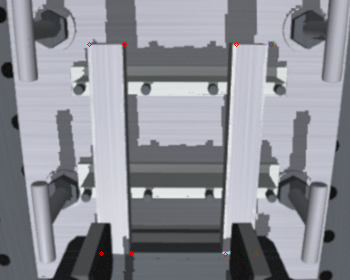

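Both tubes sit on their predicted corners (ends at crop rows 44 and 253). Now back to the handle.

```bash
python3 -m jog '[[[0.01,0.134,-0.01,0,0,-90,120],[0.01,0.134,-0.01,0,0,-90,120],[0.01,0.134,-0.01,0,0,-90,120],[0.01,0.134,-0.01,0,0,-90,120],[0.01,0.134,-0.01,0,0,-90,120],[0.01,0.134,-0.01,0,0,-90,120],[0.01,0.134,-0.01,0,0,-90,120],[0.01,0.134,-0.01,0,0,-90,120],[0.01,0.134,-0.01,0,0,-90,120],[0.01,0.134,-0.01,0,0,-90,120]]]' >/dev/null; python3 -c "
from h import *
st(); print(go([.5805,.1857,.2],84.85))"
```

```text
t 57.18 p [0.5801 0.1859 0.2368] jaw 104.1 F [ 0.3 -0.1 -0.2] M [ 0.02 -0.01 -0.01] w 0.0451 q [ 0.31  0.47  0.33  1.44 -0.    0.06]
[0.0004, -0.0002, -0.0368, 0.2, -0.3, -19.29]
```

```bash
python3 -m jog '[[[0,0,-0.01,0,0,-19.3,120],[0,0,-0.02,0,0,-19.3,120],[0,0,-0.03,0,0,-19.3,120],[0,0,-0.03,0,0,-19.3,120],[0,0,-0.03,0,0,-19.3,120]]]' >/dev/null; python3 -c "from h import *; st()"; python3 -m jog '[[[0,0,-0.03,0,0,0,120],[0,0,-0.062,0,0,0,120],[0,0,-0.062,0,0,0,120],[0,0,-0.062,0,0,0,120],[0,0,-0.062,0,0,0,255],[0,0,-0.062,0,0,0,255],[0,0,-0.062,0,0,0,255],[0,0,-0.062,0,0,0,255],[0,0,-0.062,0,0,0,255],[0,0,-0.062,0,0,0,255]]]' >/dev/null; python3 - <<'E'
from h import *
st()
for t in (105.3,97,88,79,70,61,52,43,34,25,17,13):
    a=np.deg2rad(t); a0=np.deg2rad(105.3); print(t,(fix(O,Y,[0,.08*np.cos(a),.08*np.sin(a)])-fix(O,Y,[0,.08*np.cos(a0),.08*np.sin(a0)])).round(4).tolist())
E
```

```text
t 57.6 p [0.5796 0.1854 0.207 ] jaw 85.3 F [ 1.3 -0.5  0.3] M [ 0.03  0.02 -0.02] w 0.0451 q [ 0.31  0.48  0.27  1.37 -0.    0.39]
t 58.43 p [0.582  0.1856 0.1501] jaw 85.1 F [-1.2 -0.7  6.5] M [-0.03 -0.01 -0.01] w 0.0095 q [ 0.31  0.51  0.16  1.22 -0.    0.39]
105.3 [0.0, 0.0, 0.0]
97 [0.001, 0.0113, 0.0022]
88 [0.0021, 0.0238, 0.0028]
79 [0.0033, 0.0362, 0.0014]
70 [0.0044, 0.0483, -0.002]
61 [0.0054, 0.0597, -0.0072]
52 [0.0063, 0.0701, -0.0141]
43 [0.0071, 0.0793, -0.0226]
34 [0.0078, 0.0871, -0.0324]
25 [0.0084, 0.0932, -0.0434]
17 [0.0088, 0.0972, -0.0538]
13 [0.0089, 0.0987, -0.0592]
```

```bash
python3 -m jog '[[[0.0005,0.0056,0.0012,0,0,0,255],[0.001,0.0113,0.0022,0,0,0,255],[0.0015,0.0175,0.0026,0,0,0,255],[0.002,0.0238,0.0028,0,0,0,255],[0.0027,0.03,0.0022,0,0,0,255],[0.0033,0.0362,0.0014,0,0,0,255],[0.004,0.0423,-0.0001,0,0,0,255],[0.0044,0.0483,-0.002,0,0,0,255],[0.005,0.0541,-0.0044,0,0,0,255],[0.0054,0.0597,-0.0072,0,0,0,255]]]' >/dev/null; python3 -c "from h import *; st()"; python3 -m jog '[[[0.0005,0.0053,-0.0033,0,0,0,255],[0.001,0.0104,-0.0069,0,0,0,255],[0.0013,0.0151,-0.011,0,0,0,255],[0.0017,0.0196,-0.0154,0,0,0,255],[0.002,0.0236,-0.0202,0,0,0,255],[0.0024,0.0274,-0.0252,0,0,0,255],[0.0027,0.0306,-0.0306,0,0,0,255],[0.003,0.0335,-0.0362,0,0,0,255],[0.0032,0.0357,-0.0412,0,0,0,255],[0.0034,0.0375,-0.0466,0,0,0,255]]]' >/dev/null; python3 -c "from h import *; st()"; python3 -m jog '[[[0,0.001,-0.003,0,0,0,255],[0,0.0015,-0.006,0,0,0,255],[0,0.0015,-0.0075,0,0,0,255],[0,0.0015,-0.0075,0,0,0,255]]]' >/dev/null; python3 -c "from h import *; st()"
```

```text
t 59.27 p [0.5871 0.2433 0.1424] jaw 85.0 F [ 0.7 -5.   7.3] M [-1.63 -0.01 -0.09] w 0.0093 q [ 0.4   0.56  0.23  1.24 -0.01  0.48]
t 60.1 p [0.5902 0.2819 0.0939] jaw 85.1 F [ 2.3 -4.1  6.2] M [-1.42 -0.21 -0.17] w 0.0097 q [ 0.45  0.63  0.23  1.17 -0.    0.53]
t 60.43 p [0.5905 0.2839 0.0862] jaw 85.1 F [ 4.1 -3.7  2.1] M [-0.77 -0.79  0.05] w 0.0098 q [ 0.45  0.64  0.22  1.15 -0.    0.53]
```

```bash
for i in 1 2 3; do python3 -m jog '[[[0,0,-0.002,0,0,0,255],[0,0,-0.002,0,0,0,255],[0,0,-0.002,0,0,0,255]]]' >/dev/null; python3 -c "from h import *; st()"; done
```

```text
t 60.68 p [0.5905 0.2839 0.0861] jaw 85.1 F [ 0.6 -4.5  9. ] M [-1.15 -0.2   0.04] w 0.0095 q [ 0.45  0.64  0.22  1.15 -0.    0.53]
t 60.93 p [0.5906 0.2839 0.086 ] jaw 85.1 F [-1.4 -6.4 16. ] M [-1.42  0.49 -0.02] w 0.0098 q [ 0.45  0.64  0.22  1.15 -0.    0.53]
t 61.18 p [0.5907 0.284  0.0859] jaw 85.1 F [-4.8 -7.8 24.9] M [-1.72  1.1  -0.04] w 0.0093 q [ 0.45  0.64  0.21  1.14 -0.    0.53]
```

```bash
python3 -m jog '[[[0,0,0.004,0,0,0,255],[0,0,0.004,0,0,0,110],[0,0,0.004,0,0,0,110],[0,0,0.004,0,0,0,110],[0,0,0.004,0,0,0,110],[0,0,0.04,0,0,0,110],[0,0,0.08,0,0,0,110],[0,0,0.12,0,0,0,110],[0,0,0.15,0,0,0,110],[0,0,0.15,0,0,0,110]]]' >/dev/null; python3 -m jog '[[[-0.3,0.08,0.17,0,0,0,110],[-0.3,0.08,0.17,0,0,0,110],[-0.3,0.08,0.17,0,0,0,110],[-0.3,0.08,0.17,0,0,0,110],[-0.3,0.08,0.17,0,0,0,110],[-0.3,0.08,0.17,0,0,0,110],[-0.3,0.08,0.17,0,0,0,110],[-0.3,0.08,0.17,0,0,0,110],[-0.3,0.08,0.17,0,0,0,110],[-0.3,0.08,0.17,0,0,0,110]]]' >/dev/null; python3 - <<'E'
from h import *
st()
im,c=shot("top","t3"); im2,c2=shot("side","s3")
a=cv2.resize(im[140:320,190:370],None,fx=2.2,fy=2.2,interpolation=cv2.INTER_CUBIC); b=cv2.resize(im2[160:300,240:420],None,fx=2.2,fy=2.2,interpolation=cv2.INTER_CUBIC)
q=(proj(c,[fix(O,Y,[s+d,e,.082]) for s in(-.052,.052) for d,e in ((-.0125,.09),(.0125,.09),(-.0125,-.08),(.0125,-.08))]));print(q.round(1).tolist())
h=max(a.shape[0],b.shape[0]); f=lambda i:cv2.copyMakeBorder(i,0,h-i.shape[0],0,0,cv2.BORDER_CONSTANT)
cv2.imwrite("pics/fin.png",np.hstack([f(a),f(b)]))
for n,cc in(("top",cam("top")),("side",cam("side"))):
    i0=cv2.imread(f"pics/{n}0.png"); i1=im if n=="top" else im2
    m=(cv2.absdiff(i0,i1).max(2)>60).astype(np.uint8); 
    for k in cv2.connectedComponentsWithStats(cv2.morphologyEx(m,cv2.MORPH_CLOSE,np.ones((7,7),np.uint8)))[2][1:]:
        if k[4]>60: print(n,k.tolist())
E
```

```text
t 62.85 p [0.2862 0.3656 0.4031] jaw 85.4 F [-0.1 -0.5 -0.2] M [-0.03 -0.03  0.05] w 0.0488 q [0.91 0.16 0.33 1.73 0.   0.99]
[[263.8, 246.4], [264.5, 236.7], [331.6, 250.3], [332.1, 240.5], [266.9, 206.2], [267.7, 196.8], [333.8, 209.9], [334.3, 200.4]]
top [425, 165, 18, 63, 607]
top [290, 180, 21, 27, 181]
top [325, 202, 23, 16, 183]
top [299, 209, 25, 7, 145]
top [266, 237, 11, 9, 95]
top [393, 236, 27, 66, 668]
top [287, 238, 9, 9, 67]
top [323, 240, 24, 16, 197]
top [296, 249, 25, 6, 116]
top [0, 278, 374, 202, 32021]
top [276, 346, 117, 38, 1892]
top [353, 457, 16, 23, 73]
side [119, 0, 92, 96, 2881]
side [31, 35, 50, 32, 529]
side [133, 59, 10, 11, 61]
side [95, 84, 41, 16, 226]
side [138, 121, 20, 12, 161]
side [324, 210, 36, 38, 340]
side [124, 215, 42, 48, 475]
side [274, 220, 37, 32, 311]
side [105, 223, 8, 19, 65]
side [274, 249, 20, 12, 71]
side [336, 261, 9, 10, 63]
side [306, 266, 8, 10, 67]
side [165, 276, 12, 46, 154]
side [285, 296, 52, 27, 415]
side [356, 303, 54, 23, 419]
side [113, 308, 16, 16, 150]
side [171, 368, 19, 33, 205]
side [157, 400, 17, 18, 133]
```

View pics/fin.png

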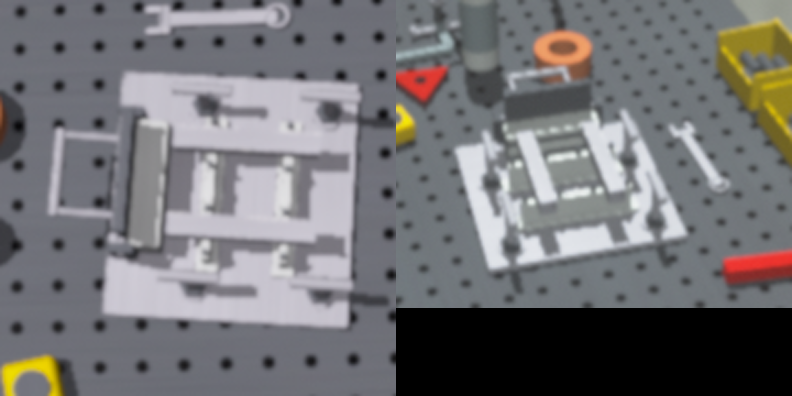

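Final view: the stop is upright, both tubes lie parallel across the rests, and all four bars are at 90°. The before/after difference shows changes only at the tubes, the bolts and the arm with its shadow. Handing in.

```bash
python3 -c "
from workcell import bot
print(bot.job_done())"
```

```text
the job is handed in; nothing more can be done
None
```

I finished the job and handed it in after about 63 s of robot time. No verdict is reported back.

**Bolts:** I turned near left, far right, near right and far left to about 45° in that order. I then went round again in the same order to the solid stop, where I felt about 0.9 N m at each. The last top view shows all four T-bars along the fixture's y.

**Flip stop and tubes:** I flipped the stop down and pushed it against its stop. Two tubes were on the table; I laid one in the near bay and one in the far bay and butted each against the lip. The push force rose to 12–18 N with no further movement. I then flipped the stop fully up, where it pressed its end stop at about 25 N, and drew the arm clear.

**What disagreed:**
- **Far tube:** after I let go of it, it lay about 20 mm short of the lip and 7 mm to the side, probably from the announced knock. I gripped it again and butted it again, and the wrist view then showed both tubes on their predicted marks.
- **Cameras:** the top and wrist cameras differed by about 5 mm in y on the fixture's position. I used the wrist view, corrected by touch.
- **Last top view:** both tube ends sit about 1 pixel off the marks, which is consistent with that camera offset.

The before/after comparison found no changes among the other items, apart from the part of the table hidden by the arm and its shadow.

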